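# Load the tube mixer, set its speed and start it

## Task

Stand the red-topped tube carrier upright on its two legs on the bench and let go of it, then take it again across its top and hang it astride the mixer's bar, gently, so that it hangs freely with one leg on each side. Then turn the blue speed dial until its white pointer line points at the red mark, and last press the green start button fully down. Leave the blue-topped carrier and all the other things where they are.

Things in the scene. Friction and masses are not known exactly. Their poses are not given: they have to be found in the camera images.
- red_carrier: tube carrier to hang: rigid U, 0.25 kg, starts lying on one leg. Origin: centre of the 114 x 60 mm face it lies on. x: along its length to the crown (solid red crown x = +33 to +57 mm; two white legs, 13 mm thick with a 26 mm gap, x = -57 to +33). y: its 60 mm width. z: across both legs (0 to 52 mm). Upright on its legs, x points up. Red-capped tubes are part of it
- red_carrier_saddle (a point): middle of the underside of the red carrier's crown, between the legs: the place that rests on the bar; at (33, 0, 26) mm in the carrier's frame. Same axes as the carrier
- blue_carrier: bystander: an identical carrier with a blue crown and blue caps, lying the same way; same origin and axes
- mixer: tube mixer, fixed: white base 180 (x) x 380 (y) x 30 mm high, blue rim. Origin: centre of its underside; x away from the robot, y along its bar, z up. At y = +120 mm a steel bar between two blue cheeks; at y = -185 to +15 mm a white console, top 70 mm above the bench
- bar_mid (a point): middle of the bar's axis: bar 16 mm thick along the mixer's y, 135 mm above the bench, 86 mm free length between the cheeks (50 mm in x, top 155 mm above the bench). At (0, 120, 135) mm in the mixer's frame, same axes. A hung carrier's saddle rests 8 mm above this point
- dial (a joint): angle of the speed dial, 0 to 2.4 rad, grows clockwise seen from above; at 0 the pointer points to the mixer's -x. It stays where it is left
- dial_grip (a point): on the dial's upright axis at grip height, at (0, -65, 107) mm in the mixer's frame. The dial: blue disc of 68 mm diameter carrying a bar grip 65 mm long, 14 mm thick (bar top 7 mm above this point, disc top 23 mm below). The point turns with the dial: bar along its x, pointer at the -x end
- dial_pointer (a point): end of the white pointer line on top of the bar grip, 30 mm from the dial's axis
- mark: the red set mark, a tab 18 x 6 mm on the console beside the dial, on its scale. Origin: on the dial's axis, at the console's top; the tab lies 49 to 67 mm out along its x axis. The dial is set when the pointer lies along this x axis, on the tab's side
- start (a joint): travel of the green start button, 0 to 0.006 m when fully down, springs back; about 5 N
- start_top (a point): centre of the top of the green start button (34 mm diameter), which is pressed straight down; on the console, 92 mm beside the dial in the mixer's -y
- amber_bottle: bystander: amber bottle, 64 mm diameter, 130 mm high, origin under its centre
- cap_jar: bystander: clear jar with a red cap, 64 mm diameter, 70 mm high, origin under its centre
- beaker: bystander: glass beaker, 72 mm diameter, 75 mm high, origin under its centre
- slide_box: bystander: yellow slide box, 120 x 85 x 30 mm high, origin under its centre
- wash_bottle: bystander: clear wash bottle with a red cap, 72 mm diameter, 160 mm high, origin under its centre
- glove_box: bystander: carton, 120 x 220 x 75 mm high, origin under its centre
Not all that is in view belongs to the job. Leave any purple look-alike of the red_carrier alone.

How it is judged:
By the outcome, as a careful person would: the job done as asked, in the order asked, and still so for the second after the job is handed in, with the robot touching nothing.
It also fails if it takes over 72 s, if anything falls off the work surface, if the arm or the gripper's body presses on something with over 40 N, if the wrist force passes 120 N, or if a joint passes its speed limit or range.

## Robot

A 6-joint arm with a two-finger parallel gripper is mounted at the origin on the work surface. World frame = base frame: x ahead of the robot, y to its left, z up, the work surface at z = 0. Lengths are in mm, angles in degrees, forces in N, time in s.
With the tool pointing down it reaches from about 350 to 875 mm from the base axis. Payload 4.2 kg.
Tool frame: the origin (TCP) lies at the very end of the fingers, on their centre line; the grasp point (between the pads) lies robot.grasp_offset behind it (robot.grasp_offset is the distance from the TCP to the grasp point, in mm); z points along the fingers, y is the line along which they close (so a half turn about z gives the same grasp; the last joint's range is limited). The gripper opens to 87 mm and grips with 3 to 60 N. Pads are 19 mm wide; open, the fingers measure 117 mm over their backs; the gripper's body (75 mm by 190 mm) begins 51 mm behind the grasp point.
Start: joints at [89.015, 22.042, 0.453, 0, -68.411, -14.817], TCP at [170.166, 601.367, 222.55] pointing down, gripper open.
Joint ranges: [-179.83, 179.83], [-69.29, 118.12], [-61.27, 80.66], [-181.25, 117.63], [-171.15, -9.14], [-177.46, 177.46]. Speed limits (degrees/s): [159.86, 159.86, 180, 180, 180, 180].

## Interface

Orientations are given as a 3x3 rotation matrix whose columns are the frame's x, y, z axes.
In Python, from plant import sensors, grab_frame, order, robot gives the robot as it stands.
- The arm moves only by the tool step_arm, never from a script. Its argument "plan" is one flat list of numbers, 7 for each row, row after row: the shift along the tool's x, y, z in cm, then the turn, a rotation vector about the tool's x, y, z in rad, then the closure, from 0 (fully open) to 1 (shut). In form: [dx, dy, dz, rx, ry, rz, claw, dx, dy, dz, rx, ry, rz, claw, ...]. A call has 1 to 10 rows; each row shifts and turns the commanded pose from where the row before left it, along the tool's axes as they then stand; what a row does not reach is not made up. A row lasts 1/12 s, in which the tool goes at most 41.7 mm and 7.16 degrees, less where a joint would pass 70% of its speed; a pose out of reach is approached as far as the arm can. A call is refused whole if a number of a shift passes 4.17 or a number of a turn 0.125, either way. A call with a gripper value outside its range is refused whole. The fingers move at their own pace and stop on an object; the grip force is fixed at half the most. Time passes only in rows, so rows that do not move let the fingers close. It gives the time, the measured TCP pose, the force, the opening and the grip force at its end, in the units of the state.
- sensors.state(): the state, without advancing time (a new reading comes with each control period).
- grab_frame(name): name is "side" or "top" or "wrist"; returns a dict with "frame" (384x512x3 uint8, red, green, blue), "camera_matrix" (3x3 intrinsics, pixels), "extrinsics" (4x4, takes a point from camera to world coordinates); the wrist camera has in their place "T_tool_cam" (4x4, takes a point from camera to tool coordinates, whose origin is the TCP and whose axes are the flange's). Camera axes: x right, y down, z forward; pixel columns grow to the right and rows downward; lengths in mm; the calibration is good to about 2 mm. The wrist camera is an equidistant fisheye: a pixel r from the principal point sees the ray r / f radians off the axis. A picture is of the moment at which its call begins: read the wrist's pose just before it. There is no depth.
- order.close_job(): hands the job in; it is judged then, once.
The state is a dict: "time": time; "qpos": joint angles; "joint_velocities": joint speeds; "joint_efforts": joint torques, N m; "ee_pos": TCP position; "eef_rot": TCP orientation; "force": force on the tool from outside, world axes, zero at the start; "moment": the same for the moment, N m; "grip_width": finger opening in mm; "gripper_force": force on a finger pad.
Only numpy, scipy, OpenCV 4.12 (cv2) and the standard library are available. Lean on these libraries where they do the work, as an engineer would, in place of code of your own. Each camera call takes 0.05 s, during which the arm holds its last target. There are 200 camera calls.

## Working session

There is one attempt and no reset: what is moved stays moved. The work goes in short steps, Python scripts to look and compute and a tool call to move; the robot and the scene stay as the last step left them, time stands still between calls to the robot, and variables do not carry over. Pictures are saved under pics/ and viewed, at most 10 in all, crops included, and the job is handed in when it is done.

Besides the shell and the picture viewer there is one more tool, called after "Request:" as name(argument=value, ...) on one line, values as JSON. step_arm: Moves the arm, as the interface text tells. Its arguments: {"type":"object","properties":{"plan":{"type":"array","items":{"type":"number"}}},"required":["plan"]}

```bash
mkdir -p pics; ls; python3 - <<'E'
from plant import sensors, grab_frame, robot
import cv2, numpy as np
s=sensors.state(); print({k:np.round(v,3).tolist() for k,v in s.items()}); print(robot.grasp_offset)
for n in ("top","side","wrist"):
    f=grab_frame(n); cv2.imwrite(f"pics/{n}0.png",f["frame"][:,:,::-1]); np.savez(f"pics/{n}0.npz",**f)
    print(n,np.round(f["camera_matrix"],2).tolist(),np.round(f.get("extrinsics",f.get("T_tool_cam")),3).tolist())
E
```

```text
pics
{'time': 0.0, 'qpos': [89.013, 22.09, 0.38, -0.028, -68.412, -14.817], 'joint_velocities': [0.014, -0.021, -0.025, -0.205, -0.001, 0.015], 'joint_efforts': [0.001, -39.066, 18.74, 4.22, 0.011, -0.0], 'ee_pos': [170.036, 600.798, 221.474], 'eef_rot': [[0.962, -0.273, -0.0], [-0.273, -0.962, -0.002], [0.0, 0.002, -1.0]], 'force': [0.096, -0.504, 0.347], 'moment': [0.011, 0.044, -0.006], 'gripper_force': 0.0, 'grip_width': 87.188}
18.700000000000003
top [[433.2, 0.0, 255.77], [0.0, 433.2, 188.46], [0.0, 0.0, 1.0]] [[0.025, -0.983, 0.183, 163.734], [-1.0, -0.025, 0.001, 49.649], [0.003, -0.183, -0.983, 1660.898], [0.0, 0.0, 0.0, 1.0]]
side [[409.71, 0.0, 260.27], [0.0, 409.71, 194.3], [0.0, 0.0, 1.0]] [[0.998, -0.034, 0.05, 406.707], [-0.061, -0.538, 0.841, -1128.12], [-0.002, -0.842, -0.539, 861.309], [0.0, 0.0, 0.0, 1.0]]
wrist [[297.32, 0.0, 250.56], [0.0, 297.32, 188.93], [0.0, 0.0, 1.0]] [[0.0, -0.962, -0.274, 75.594], [1.0, 0.0, -0.0, 0.4], [0.0, -0.274, 0.962, -162.029], [0.0, 0.0, 0.0, 1.0]]
```

View pics/top0.png

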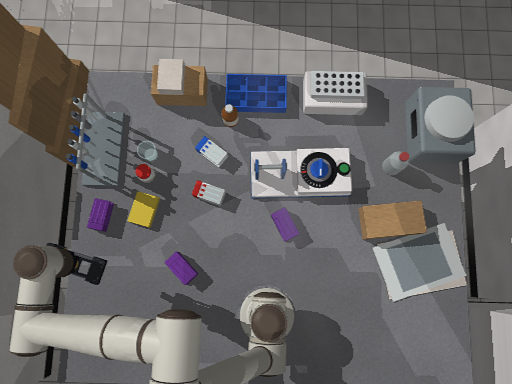

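View pics/side0.png

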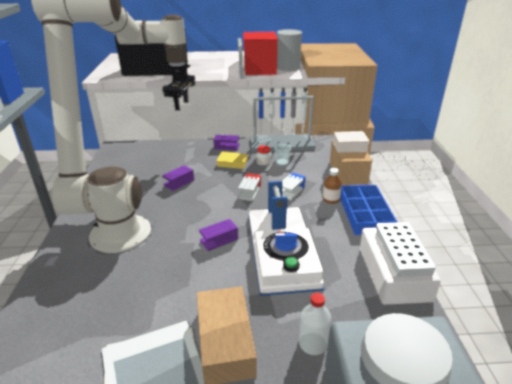

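The top view shows the red carrier at about (208,194) with its crown on the left. The mixer is at (300,172), with the bar at (270,169), the dial at (320,170) and the button at (344,169). Next I'll get coarse positions from this view, then a closer look with the wrist camera.

```bash
cat > h.py <<'E'
import numpy as np, cv2
from scipy.spatial.transform import Rotation as R
def ray(f,px,st=None):
    px=np.atleast_2d(np.asarray(px,float)); K=f["camera_matrix"]
    u=(px-[K[0,2],K[1,2]])/[K[0,0],K[1,1]]
    if "T_tool_cam" in f:
        th=np.linalg.norm(u,axis=1,keepdims=True); k=np.sinc(th/np.pi)
        d=np.c_[u*k,np.cos(th)]; T=np.eye(4); T[:3,:3]=st["eef_rot"]; T[:3,3]=st["ee_pos"]; T=T@f["T_tool_cam"]
    else: d=np.c_[u,np.ones(len(u))]; T=f["extrinsics"]
    d=d@T[:3,:3].T
    return T[:3,3],d
def plane(f,px,z,st=None):
    o,d=ray(f,px,st); return o+d*((z-o[2])/d[:,2])[:,None]
def mask(im,kind):
    h=cv2.cvtColor(im,cv2.COLOR_RGB2HSV); H,S,V=[h[:,:,i].astype(int) for i in range(3)]
    m={"red":((H<8)|(H>172))&(S>150)&(V>80),"blue":(H>100)&(H<125)&(S>130)&(V>60),"green":(H>50)&(H<85)&(S>120)&(V>40),"white":(S<45)&(V>170)}[kind]
    return m.astype(np.uint8)
def blobs(m,amin=20):
    n,l,s,c=cv2.connectedComponentsWithStats(m)
    return [(i,s[i,4],c[i]) for i in range(1,n) if s[i,4]>=amin],l
E
python3 - <<'E'
from h import *
f=dict(np.load("pics/top0.npz")); im=f["frame"]
for k,z in (("red",40),("blue",60),("green",85),("white",40)):
    b,l=blobs(mask(im,k),10)
    for i,a,c in b:
        if 110<c[1]<240 and 100<c[0]<400: print(k,a,c.round(1),plane(f,c,z).round(0), cv2.minAreaRect(np.argwhere(l==i)[:,::-1].astype(np.float32)))
print(plane(f,[[208,194],[270,169],[320,170],[143,210]],50).round(0))
E
```

```text
red 174 [142.9 171. ] [[523. 486.  40.]] ((143.0, 171.0), (14.0, 14.0), 90.0)
red 83 [196.4 187.9] [[462. 278.  40.]] ((196.41378784179688, 187.9654998779297), (5.199469566345215, 15.598407745361328), 21.801406860351562)
blue 91 [201.1 143.3] [[633. 266.  60.]] ((200.9740753173828, 143.40155029296875), (6.982212066650391, 16.843685150146484), 30.256441116333008)
blue 241 [318.8 168.3] [[ 546. -185.   60.]] ((319.10003662109375, 168.70001220703125), (17.441329956054688, 17.441329956054688), 63.43495178222656)
blue 43 [256.3 168.8] [[538.  52.  60.]] ((256.0, 169.0), (18.0, 2.0), 90.0)
blue 20 [325.5 196. ] [[ 440. -210.   60.]] ((325.5, 196.0), (19.0, 0.0), 180.0)
green 74 [343.7 167.9] [[ 544. -275.   85.]] ((343.5, 168.0), (8.0, 9.0), 90.0)
white 321 [213.4 152.6] [[603. 219.  40.]] ((212.86000061035156, 152.52000427246094), (24.40000343322754, 16.200000762939453), 36.869895935058594)
white 1511 [288.5 164.3] [[564. -71.  40.]] ((300.00311279296875, 171.5553741455078), (45.37447738647461, 98.79210662841797), 86.8201675415039)
white 87 [273.4 171.7] [[533. -14.  40.]] ((271.5, 173.0), (8.0, 15.0), 90.0)
white 442 [330.1 185.8] [[ 483. -231.   40.]] ((321.8215637207031, 183.1361083984375), (17.930137634277344, 56.97004699707031), 85.68397521972656)
white 293 [211.8 193.2] [[443. 218.  40.]] ((210.65000915527344, 192.5500030517578), (22.45216941833496, 15.17893123626709), 18.43494987487793)
[[ 438.  231.   50.]
 [ 541.   -1.   50.]
 [ 542. -191.   50.]
 [ 371.  472.   50.]]
```

Request:
step_arm(plan=[2.7,2.3,-0.5,0,0,0,0,2.7,2.3,-0.5,0,0,0,0,2.7,2.3,-0.5,0,0,0,0,2.7,2.3,-0.5,0,0,0,0,2.7,2.3,-0.5,0,0,0,0,2.7,2.3,-0.5,0,0,0,0])

```text
time: 0.65
ee_pos: [289.0, 422.7, 252.5]
eef_rot: [[0.962, -0.272, -0.0], [-0.272, -0.962, -0.0], [-0.0, 0.001, -1.0]]
force: [1.3, 0.7, -0.0]
grip_width: 87.1
gripper_force: 0.0
```

Request:
step_arm(plan=[2.7,2.3,-0.5,0,0,0,0,2.7,2.3,-0.5,0,0,0,0,2.7,2.3,-0.5,0,0,0,0,2.7,2.3,-0.5,0,0,0,0,2.7,2.3,-0.5,0,0,0,0,2.7,2.3,-0.5,0,0,0,0,0,0,0,0,0,0,0,0,0,0,0,0,0,0])

```text
time: 1.32
ee_pos: [407.4, 246.1, 282.6]
eef_rot: [[0.961, -0.276, 0.0], [-0.276, -0.961, 0.0], [-0.0, -0.0, -1.0]]
force: [0.3, -0.1, -0.0]
grip_width: 87.0
gripper_force: 0.0
```

```bash
cat > look.py <<'E'
import sys
from h import *
from plant import sensors, grab_frame
n=sys.argv[1]; cam=sys.argv[2] if len(sys.argv)>2 else "wrist"
s=sensors.state(); f=grab_frame(cam); cv2.imwrite(f"pics/{n}.png",f["frame"][:,:,::-1])
np.savez(f"pics/{n}.npz",**f); np.savez(f"pics/{n}_s.npz",**s)
print({k:np.round(s[k],2).tolist() for k in("time","ee_pos","eef_rot","qpos","force","grip_width")})
E
python3 look.py w1
```

```text
{'time': 1.32, 'ee_pos': [407.42, 246.1, 282.64], 'eef_rot': [[0.96, -0.28, 0.0], [-0.28, -0.96, 0.0], [-0.0, -0.0, -1.0]], 'qpos': [50.74, 4.92, -13.64, -0.01, -71.42, 23.25], 'force': [0.29, -0.13, -0.02], 'grip_width': 86.97}
```

View pics/w1.png

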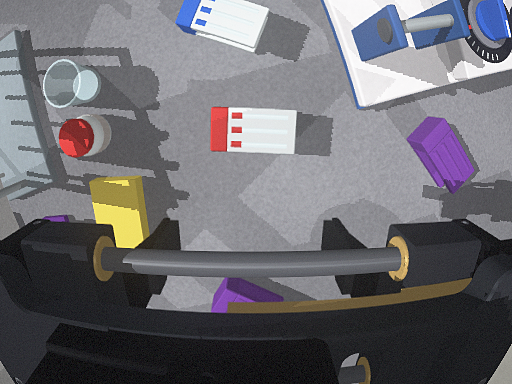

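The wrist view shows the red carrier's top face spanning (212–296, 106–154), crown on the left. The mixer bar is at (425,23).

```bash
python3 - <<'E'
from h import *
f=dict(np.load("pics/w1.npz")); s=dict(np.load("pics/w1_s.npz")); im=f["frame"]
m=mask(im,"red")|mask(im,"white"); m=cv2.morphologyEx(m,cv2.MORPH_CLOSE,np.ones((5,5)))
b,l=blobs(m,300)
for i,a,c in b:
    if 200<c[0]<310 and 95<c[1]<165:
        cn=max(cv2.findContours((l==i).astype(np.uint8),0,1)[0],key=cv2.contourArea)[:,0]
        P=plane(f,cn,52,s)[:,:2].astype(np.float32); r=cv2.minAreaRect(P); print(a,r,cv2.boxPoints(r).round(0).tolist())
        q=cv2.approxPolyDP(cn,5,True)[:,0]; print(q.tolist(),plane(f,q,52,s).round(0)[:,:2].tolist())
m=mask(im,"red"); m[:,:205]=0;m[:,230:]=0; b,l=blobs(m,100)
for i,a,c in b: print(c,a,plane(f,c,52,s).round(1),cv2.boundingRect((l==i).astype(np.uint8)))
print(ray(f,[[254,130]],s))
E
```

```text
[218.6511955  128.29113924] 711 [[464.  273.4  52. ]] (211, 107, 17, 44)
(array([479.96815337, 224.79489495, 444.66648915]), array([[-0.07949741,  0.0114305 , -0.99676954]]))
```

```bash
python3 - <<'E'
from h import *
f=dict(np.load("pics/w1.npz")); s=dict(np.load("pics/w1_s.npz")); im=f["frame"]
print(im[130,205:310:6].tolist(), im[95:165:5,280].tolist())
g=im.astype(int); m=((g.min(2)>195)|(mask(im,"red")>0)).astype(np.uint8); m[:90]=0;m[170:]=0;m[:,:200]=0;m[:,320:]=0
m=cv2.morphologyEx(m,cv2.MORPH_CLOSE,np.ones((5,5)))
b,l=blobs(m,300)
for i,a,c in b:
        cn=max(cv2.findContours((l==i).astype(np.uint8),0,1)[0],key=cv2.contourArea)[:,0]
        P=plane(f,cn,52,s)[:,:2].astype(np.float32); r=cv2.minAreaRect(P); print(a,r,cv2.boxPoints(r).round(0).tolist())
        q=cv2.approxPolyDP(cn,5,True)[:,0]; print(q.tolist(),plane(f,q,52,s).round(0)[:,:2].tolist())
E
```

```text
[[147, 145, 149], [251, 73, 67], [214, 75, 73], [208, 70, 67], [233, 242, 243], [205, 73, 72], [215, 92, 89], [232, 242, 243], [236, 245, 246], [235, 245, 246], [234, 243, 245], [236, 244, 246], [235, 244, 245], [231, 242, 242], [227, 230, 232], [171, 177, 177], [92, 94, 96], [114, 114, 119]] [[148, 147, 154], [145, 148, 151], [151, 147, 155], [232, 235, 236], [225, 236, 237], [226, 230, 229], [228, 232, 232], [234, 244, 245], [229, 230, 231], [224, 228, 228], [239, 246, 248], [227, 231, 231], [166, 167, 171], [165, 165, 172]]
3708 ((449.06463623046875, 230.90756225585938), (111.7079849243164, 58.87913131713867), 71.75775909423828) [[404.0, 187.0], [460.0, 169.0], [495.0, 275.0], [439.0, 293.0]]
[[212, 107], [212, 150], [293, 153], [295, 110]] [[494.0, 274.0], [439.0, 291.0], [405.0, 187.0], [460.0, 170.0]]
```

```bash
cat >> h.py <<'E'
def go(pt,Rt,st=None):
    "rotation rows first (about TCP), then shift in the turned tool axes (cm)"
    from plant import sensors
    st=st or sensors.state(); Rc=np.array(st["eef_rot"]); p=np.array(st["ee_pos"])
    rv=R.from_matrix(Rc.T@Rt).as_rotvec(); sh=Rt.T@(np.array(pt)-p)/10
    print("rot",rv.round(3),"n",round(np.linalg.norm(rv)/.124,1),"| shift cm",sh.round(2),"n",round(np.linalg.norm(sh)/4.1,1))
def frame(z,y):
    z=np.array(z,float);z/=np.linalg.norm(z);y=np.array(y,float);y-=z*(y@z);y/=np.linalg.norm(y)
    return np.c_[np.cross(y,z),y,z]
E
python3 - <<'E'
from h import *
a=np.radians(71.75);x0=np.array([np.cos(a),np.sin(a),0]);y0=np.array([-x0[1],x0[0],0]);u=np.array([0,0,1])
C=np.array([449.,231,0]); G=C+45*x0+28*u
d=(-u-x0)/2**.5; Rt=frame(d,y0); tcp=G+18.7*d
go(tcp-110*d,Rt); go(tcp,Rt); print(tcp,Rt.round(3))
E
```

```text
rot [-0.629  0.605  1.521] n 14.1 | shift cm [-21.03  -4.5    5.82] n 5.4
rot [-0.629  0.605  1.521] n 14.1 | shift cm [-21.03  -4.5   16.82] n 6.7
[458.95143859 261.17868713  14.77710319] [[-0.221 -0.95  -0.221]
 [-0.672  0.313 -0.672]
 [ 0.707  0.    -0.707]]
```

Request:
step_arm(plan=[0,0,0,-0.042,0.0403,0.1014,0,0,0,0,-0.042,0.0403,0.1014,0,0,0,0,-0.042,0.0403,0.1014,0,0,0,0,-0.042,0.0403,0.1014,0,0,0,0,-0.042,0.0403,0.1014,0,0,0,0,-0.042,0.0403,0.1014,0,0,0,0,-0.042,0.0403,0.1014,0,0,0,0,-0.042,0.0403,0.1014,0])

```text
time: 2.03
ee_pos: [405.7, 248.8, 282.3]
eef_rot: [[0.443, -0.896, 0.034], [-0.799, -0.412, -0.439], [0.407, 0.168, -0.898]]
force: [-0.6, -0.3, 0.5]
grip_width: 87.0
gripper_force: 0.0
```

Request:
step_arm(plan=[0,0,0,-0.042,0.0403,0.1014,0,0,0,0,-0.042,0.0403,0.1014,0,0,0,0,-0.042,0.0403,0.1014,0,0,0,0,-0.042,0.0403,0.1014,0,0,0,0,-0.042,0.0403,0.1014,0,0,0,0,-0.042,0.0403,0.1014,0,0,0,0,-0.042,0.0403,0.1014,0,0,0,0,0,0,0,0])

```text
time: 2.7
ee_pos: [406.7, 249.1, 280.1]
eef_rot: [[-0.22, -0.95, -0.223], [-0.669, 0.313, -0.674], [0.71, 0.001, -0.704]]
force: [-0.0, 0.1, -0.7]
grip_width: 87.1
gripper_force: 0.0
```

Request:
step_arm(plan=[-3,-0.64,0.83,0,0,0,0,-3,-0.64,0.83,0,0,0,0,-3,-0.64,0.83,0,0,0,0,-3,-0.64,0.83,0,0,0,0,-3,-0.64,0.83,0,0,0,0,-3,-0.64,0.83,0,0,0,0,-3,-0.64,0.83,0,0,0,0,0,0,0,0,0,0,0])

```text
time: 3.37
ee_pos: [481.4, 336.1, 85.8]
eef_rot: [[-0.213, -0.951, -0.223], [-0.669, 0.309, -0.677], [0.712, 0.005, -0.702]]
force: [-0.1, -0.2, -1.6]
grip_width: 86.8
gripper_force: 0.0
```

```bash
python3 look.py w2; python3 - <<'E'
from h import *
go([458.95,261.2,14.8],np.array([[-.221,-.95,-.221],[-.672,.313,-.672],[.707,0,-.707]]))
E
```

```text
{'time': 3.37, 'ee_pos': [481.4, 336.11, 85.84], 'eef_rot': [[-0.21, -0.95, -0.22], [-0.67, 0.31, -0.68], [0.71, 0.01, -0.7]], 'qpos': [56.37, 46.93, 7.34, 10.91, -94.72, -77.77], 'force': [-0.11, -0.23, -1.64], 'grip_width': 86.76}
rot [-0.    -0.006  0.005] n 0.1 | shift cm [ 0.25 -0.2  10.75] n 2.6
```

View pics/w2.png

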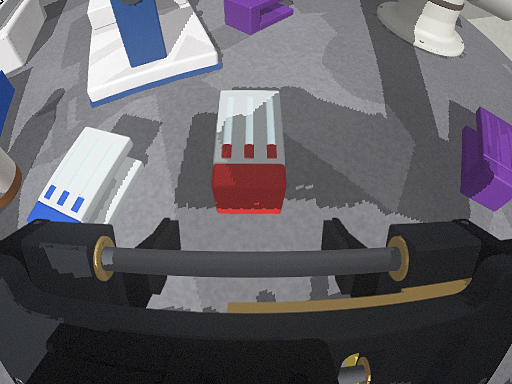

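The wrist view shows the red crown centred between the fingers at (249,188), and the blue carrier at (85,170) is well clear. I'll advance and grip.

Request:
step_arm(plan=[0.06,-0.05,2.5,0,0,0,0,0.06,-0.05,2.5,0,0,0,0,0.06,-0.05,2.5,0,0,0,0,0.06,-0.05,2.0,0,0,0,0,0,0,1.2,0,0,0,0,0,0,0,0,0,0,0])

```text
time: 3.92
ee_pos: [459.0, 259.8, 19.8]
eef_rot: [[-0.218, -0.95, -0.221], [-0.671, 0.311, -0.673], [0.708, 0.002, -0.706]]
force: [-0.0, -0.2, 0.8]
grip_width: 86.8
gripper_force: 0.0
```

Request:
step_arm(plan=[0,0,0,0,0,0,1,0,0,0,0,0,0,1,0,0,0,0,0,0,1,0,0,0,0,0,0,1,0,0,0,0,0,0,1,0,0,0,0,0,0,1])

```text
time: 4.42
ee_pos: [460.7, 262.2, 19.4]
eef_rot: [[-0.221, -0.95, -0.22], [-0.672, 0.312, -0.671], [0.707, -0.0, -0.708]]
force: [-1.8, 2.0, 2.8]
grip_width: 59.7
gripper_force: 29.9
```

Request:
step_arm(plan=[1.2,0,-1.2,0,0,0,1,2.2,0,-2.2,0,0,0,1,2.2,0,-2.2,0,0,0,1,1.6,0,-1.6,0,0,0,1,0,0,0,0,0,0,1])

```text
time: 4.83
ee_pos: [462.6, 263.4, 124.8]
eef_rot: [[-0.225, -0.95, -0.215], [-0.677, 0.311, -0.667], [0.701, -0.004, -0.713]]
force: [-0.4, 0.9, 0.1]
grip_width: 59.9
gripper_force: 29.9
```

Request:
step_arm(plan=[0,0,0,0,-0.06,0,1,0,0,0,0,-0.121,0,1,0,0,0,0,-0.121,0,1,0,0,0,0,-0.121,0,1,0,0,0,0,-0.121,0,1,0,0,0,0,-0.121,0,1,0,0,0,0,-0.121,0,1,0,0,0,0,-0.121,0,1])

```text
time: 5.5
ee_pos: [460.1, 261.1, 120.7]
eef_rot: [[-0.31, -0.95, 0.04], [-0.942, 0.312, 0.12], [-0.126, -0.001, -0.992]]
force: [-1.2, 0.2, -2.8]
grip_width: 59.8
gripper_force: 29.9
```

Request:
step_arm(plan=[0,0,0,0,-0.121,0,1,0,0,0,0,-0.121,0,1,0,0,0,0,-0.121,0,1,0,0,0,0,-0.121,0,1,0,0,0,0,-0.121,0,1,0,0,0,0,-0.06,0,1,0,0,0,0,0,0,1,0,0,0,0,0,0,1])

```text
time: 6.17
ee_pos: [457.8, 257.6, 116.8]
eef_rot: [[-0.25, -0.95, 0.186], [-0.737, 0.311, 0.6], [-0.628, 0.013, -0.778]]
force: [0.2, 0.6, -1.8]
grip_width: 59.8
gripper_force: 29.9
```

```bash
python3 look.py w3; python3 look.py s3 side; python3 - <<'E'
import cv2,numpy as np
a=cv2.imread("pics/w3.png"); b=cv2.imread("pics/s3.png")[100:260,150:350]; b=cv2.resize(b,(480,384)); cv2.imwrite("pics/c3.png",cv2.resize(np.hstack([a,b]),(800,310)))
E
```

```text
{'time': 6.17, 'ee_pos': [457.8, 257.64, 116.85], 'eef_rot': [[-0.25, -0.95, 0.19], [-0.74, 0.31, 0.6], [-0.63, 0.01, -0.78]], 'qpos': [24.48, 13.73, -23.27, -51.73, -36.69, -4.56], 'force': [0.17, 0.59, -1.81], 'grip_width': 59.79}
{'time': 6.22, 'ee_pos': [457.77, 258.52, 117.33], 'eef_rot': [[-0.25, -0.95, 0.19], [-0.74, 0.31, 0.6], [-0.63, 0.01, -0.78]], 'qpos': [24.58, 13.7, -23.23, -51.71, -36.69, -4.54], 'force': [-0.41, 0.03, -1.91], 'grip_width': 59.43}
```

View pics/c3.png

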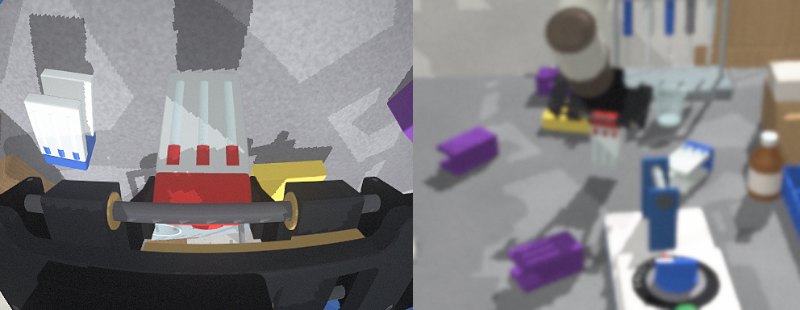

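The wrist view shows the carrier held by its crown, with the legs' end at about (260,87). The turn fell about 6° short because of the speed limit, so I'll add the rest and check the tilt.

Request:
step_arm(plan=[0,0,0,0,-0.055,0,1,0,0,0,0,-0.054,0,1,0,0,0,0,0,0,1,0,0,0,0,0,0,1])

```text
time: 6.6
ee_pos: [457.7, 259.0, 117.5]
eef_rot: [[-0.225, -0.951, 0.211], [-0.668, 0.308, 0.677], [-0.709, 0.012, -0.705]]
force: [-0.3, -0.4, -2.5]
grip_width: 59.7
gripper_force: 29.9
```

```bash
python3 look.py w4; python3 look.py s4 side; python3 - <<'E'
from h import *
f=dict(np.load("pics/w4.npz")); im=f["frame"]
s=dict(np.load("pics/w4_s.npz"))
g=im.astype(int); m=((g.min(2)>190)&(g.max(2)-g.min(2)<25)).astype(np.uint8); m=cv2.morphologyEx(m,cv2.MORPH_OPEN,np.ones((3,3)))
m[230:]=0
for r in (95,105,120,135,150,165,180):
    x=np.where(m[r,180:330])[0]+180; 
    if len(x): print(r,x.min(),x.max())
R_=mask(im,"red"); R_[:150]=0
for r in (200,210,220,230,240):
    x=np.where(R_[r,150:360])[0]+150
    if len(x): print("red",r,x.min(),x.max())
a=cv2.imread("pics/w4.png")[60:260,150:360]; b=cv2.imread("pics/s4.png")[130:210,200:310]
cv2.imwrite("pics/c4.png",np.hstack([cv2.resize(a,(400,400)),cv2.resize(b,(400,400))]))
E
```

```text
{'time': 6.6, 'ee_pos': [457.73, 258.98, 117.54], 'eef_rot': [[-0.23, -0.95, 0.21], [-0.67, 0.31, 0.68], [-0.71, 0.01, -0.7]], 'qpos': [18.12, 15.01, -23.25, -62.67, -40.6, 9.57], 'force': [-0.31, -0.44, -2.49], 'grip_width': 59.75}
{'time': 6.65, 'ee_pos': [457.79, 259.48, 117.97], 'eef_rot': [[-0.22, -0.95, 0.21], [-0.67, 0.31, 0.68], [-0.71, 0.01, -0.7]], 'qpos': [18.16, 14.99, -23.22, -62.68, -40.61, 9.59], 'force': [0.45, 0.19, -1.85], 'grip_width': 59.74}
135 204 227
150 202 245
165 200 254
red 200 207 295
red 220 192 309
red 230 192 310
red 240 191 311
```

View pics/c4.png

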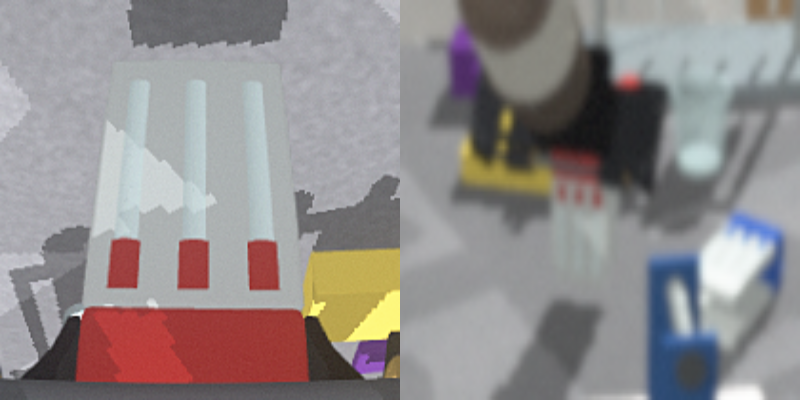

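The crop shows the carrier upright in the hand. The legs' end corners are at (209,91) and (298,91), and the crown edge corners are at (191,214) and (309,214). I'll compute its tilt from these.

```bash
python3 - <<'E'
from h import *
f=dict(np.load("pics/w4.npz")); s=dict(np.load("pics/w4_s.npz"))
P=[]
for a,b in (((209.3,91),(298,91)),((191,214),(309,214))):
    o,d=ray(f,[a,b],s); t=s["eef_rot"][:,1]
    k=60/abs((d[0]-d[1])@t); p=o+d*k; P.append(p.mean(0)); print(p.round(1), k)
v=P[1]-P[0]; print(v, np.linalg.norm(v), "tilt deg from vertical",np.degrees(np.arccos(v[2]/np.linalg.norm(v))), "along x0",v@[.313,.95,0])
E
```

```text
[[474.  220.3  27. ]
 [416.8 238.3  28.1]] 205.57929577707458
[[477.2 219.1 117.3]
 [420.2 237.7 118. ]] 152.35692661321622
[ 3.32088254 -0.90757089 90.11819933] 90.18393313859954 tilt deg from vertical 2.187730508534411 along x0 0.17724389408378494
```

Request:
step_arm(plan=[0.6,0,0.6,0,0,0,1,0.6,0,0.6,0,0,0,1,0.35,0,0.35,0,0,0,1,0.1,0,0.1,0,0,0,1,0,0,0,0,0,0,1])

```text
time: 7.12
ee_pos: [457.3, 259.9, 94.5]
eef_rot: [[-0.224, -0.952, 0.211], [-0.667, 0.307, 0.679], [-0.711, 0.011, -0.703]]
force: [-0.3, 0.7, -2.5]
grip_width: 59.8
gripper_force: 29.9
```

Request:
step_arm(plan=[0.07,0,0.07,0,0,0,1,0.07,0,0.07,0,0,0,1,0.07,0,0.07,0,0,0,1,0,0,0,0,0,0,1])

```text
time: 7.45
ee_pos: [457.6, 259.5, 91.8]
eef_rot: [[-0.224, -0.951, 0.212], [-0.666, 0.308, 0.679], [-0.711, 0.011, -0.703]]
force: [0.6, 0.1, -2.3]
grip_width: 59.8
gripper_force: 29.9
```

Request:
step_arm(plan=[0.07,0,0.07,0,0,0,1,0.07,0,0.07,0,0,0,1,0,0,0,0,0,0,1])

```text
time: 7.7
ee_pos: [457.7, 260.1, 91.3]
eef_rot: [[-0.222, -0.952, 0.212], [-0.665, 0.307, 0.681], [-0.713, 0.01, -0.701]]
force: [-2.2, -2.4, 6.2]
grip_width: 59.6
gripper_force: 29.9
```

Request:
step_arm(plan=[0.07,0,0.07,0,0,0,1,0.07,0,0.07,0,0,0,1,0,0,0,0,0,0,1])

```text
time: 7.95
ee_pos: [457.7, 260.9, 91.2]
eef_rot: [[-0.22, -0.952, 0.212], [-0.663, 0.305, 0.683], [-0.715, 0.01, -0.699]]
force: [-6.5, -4.4, 15.2]
grip_width: 60.0
gripper_force: 30.0
```

It has touched the bench. I'll ease off slightly, release and back away along the fingers.

Request:
step_arm(plan=[-0.1,0,-0.1,0,0,0,1,0,0,0,0,0,0,0.1,0,0,0,0,0,0,0,0,0,0,0,0,0,0,0,0,0,0,0,0,0,0,0,0,0,0,0,0,0,0,0,0,0,0,0])

```text
time: 8.53
ee_pos: [457.6, 259.6, 88.9]
eef_rot: [[-0.224, -0.951, 0.212], [-0.666, 0.308, 0.679], [-0.711, 0.011, -0.703]]
force: [-0.3, -0.0, -0.6]
grip_width: 85.8
gripper_force: 0.0
```

Request:
step_arm(plan=[0,0,-0.8,0,0,0,0,0,0,-1.5,0,0,0,0,0,0,-2.5,0,0,0,0,0,0,-3.5,0,0,0,0,0,0,-3.5,0,0,0,0,0,0,-3.5,0,0,0,0,0,0,-3,0,0,0,0,0,0,0,0,0,0,0])

```text
time: 9.2
ee_pos: [419.8, 132.5, 222.4]
eef_rot: [[-0.219, -0.951, 0.22], [-0.667, 0.31, 0.677], [-0.712, 0.001, -0.702]]
force: [0.4, -0.2, 0.6]
grip_width: 87.4
gripper_force: 0.0
```

```bash
python3 look.py w5; python3 - <<'E'
from h import *
Y=np.radians(-18.25); go([463,274,280],frame([0,0,-1],[np.sin(Y),-np.cos(Y),0]))
E
```

```text
{'time': 9.2, 'ee_pos': [419.8, 132.46, 222.4], 'eef_rot': [[-0.22, -0.95, 0.22], [-0.67, 0.31, 0.68], [-0.71, 0.0, -0.7]], 'qpos': [4.08, 1.37, -23.03, -51.28, -57.74, 3.54], 'force': [0.43, -0.23, 0.6], 'grip_width': 87.36}
rot [-0.615  0.624 -1.48 ] n 13.9 | shift cm [ -0.25 -14.68  -5.94] n 3.9
```

View pics/w5.png

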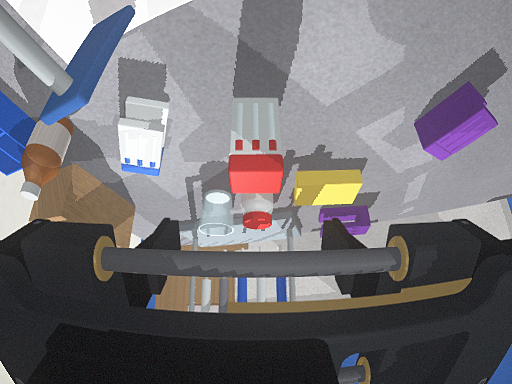

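The red carrier stands upright at (255,140), released. Next I'll rise, turn the tool down and move over it.

Request:
step_arm(plan=[-2.1,0,-2.1,0,0,0,0,-2.1,0,-2.1,0,0,0,0,0,0,0,-0.041,0.0416,-0.0987,0,0,0,0,-0.041,0.0416,-0.0987,0,0,0,0,-0.041,0.0416,-0.0987,0,0,0,0,-0.041,0.0416,-0.0987,0,0,0,0,-0.041,0.0416,-0.0987,0,0,0,0,-0.041,0.0416,-0.0987,0,0,0,0,-0.041,0.0416,-0.0987,0])

```text
time: 10.0
ee_pos: [419.0, 135.2, 276.1]
eef_rot: [[0.43, -0.902, -0.042], [-0.804, -0.404, 0.436], [-0.41, -0.154, -0.899]]
force: [-0.5, -0.0, -0.2]
grip_width: 87.2
gripper_force: 0.0
```

Request:
step_arm(plan=[0,0,0,-0.041,0.0416,-0.0987,0,0,0,0,-0.041,0.0416,-0.0987,0,0,0,0,-0.041,0.0416,-0.0987,0,0,0,0,-0.041,0.0416,-0.0987,0,0,0,0,-0.041,0.0416,-0.0987,0,0,0,0,-0.041,0.0416,-0.0987,0,0,0,0,-0.041,0.0416,-0.0987,0,0,0,0,-0.041,0.0416,-0.0987,0,0,0,0,0,0,0,0])

```text
time: 10.75
ee_pos: [418.0, 135.8, 275.6]
eef_rot: [[0.952, -0.305, -0.008], [-0.305, -0.952, -0.003], [-0.007, 0.005, -1.0]]
force: [-1.0, 0.0, -0.7]
grip_width: 87.0
gripper_force: 0.0
```

```bash
python3 look.py w6; python3 - <<'E'
from h import *
f=dict(np.load("pics/w6.npz")); s=dict(np.load("pics/w6_s.npz")); im=f["frame"]
b,l=blobs(mask(im,"red"),150)
for i,a,c in b:
    cn=max(cv2.findContours((l==i).astype(np.uint8),0,1)[0],key=cv2.contourArea)[:,0]
    r=cv2.minAreaRect(plane(f,cn,114,s)[:,:2].astype(np.float32)); print(a,c.round(),r)
Y=np.radians(-18.25); go([463,274,220],frame([0,0,-1],[np.sin(Y),-np.cos(Y),0]))
E
```

```text
{'time': 10.75, 'ee_pos': [418.0, 135.82, 275.65], 'eef_rot': [[0.95, -0.3, -0.01], [-0.3, -0.95, -0.0], [-0.01, 0.0, -1.0]], 'qpos': [39.19, 1.57, -18.2, -0.19, -70.68, 33.14], 'force': [-0.95, 0.04, -0.67], 'grip_width': 86.98}
2227 [147. 174.] ((454.6324462890625, 249.75364685058594), (55.94120407104492, 60.73069381713867), 72.63845825195312)
794 [ 27. 174.] ((516.3095703125, 428.3399963378906), (58.33976745605469, 47.63152313232422), 86.62893676757812)
rot [0.003 0.008 0.005] n 0.1 | shift cm [ -0.06 -14.54   5.58] n 3.8
```

Request:
step_arm(plan=[0.03,-3.06,1.3,0,0,0,0,0.03,-3.06,1.3,0,0,0,0,0.03,-3.06,1.3,0,0,0,0,0.03,-3.06,1.3,0,0,0,0,0,0,0,0,0,0,0])

```text
time: 11.22
ee_pos: [458.4, 253.8, 220.9]
eef_rot: [[0.95, -0.311, -0.011], [-0.311, -0.95, -0.001], [-0.01, 0.005, -1.0]]
force: [-0.2, -0.4, -0.1]
grip_width: 87.3
gripper_force: 0.0
```

```bash
python3 look.py w7; python3 - <<'E'
from h import *
f=dict(np.load("pics/w7.npz")); s=dict(np.load("pics/w7_s.npz")); im=f["frame"]
b,l=blobs(mask(im,"red"),150)
for i,a,c in b:
    cn=max(cv2.findContours((l==i).astype(np.uint8),0,1)[0],key=cv2.contourArea)[:,0]
    r=cv2.minAreaRect(plane(f,cn,114,s)[:,:2].astype(np.float32)); print(a,c.round(),r,cv2.boxPoints(r).round().tolist(), cv2.approxPolyDP(cn,3,True)[:,0].tolist())
a=cv2.imread("pics/w6.png"); b=cv2.imread("pics/w7.png"); cv2.imwrite("pics/c7.png",cv2.resize(np.hstack([a[:240],b[:240]]),(800,188)))
# blue blobs in w6, top of cheeks
f=dict(np.load("pics/w6.npz")); s=dict(np.load("pics/w6_s.npz")); im=f["frame"]
b,l=blobs(mask(im,"blue"),60)
for i,a,c in b: print("blue",a,c.round(),plane(f,c,155,s).round(0))
E
```

```text
{'time': 11.22, 'ee_pos': [458.38, 253.77, 220.88], 'eef_rot': [[0.95, -0.31, -0.01], [-0.31, -0.95, -0.0], [-0.01, 0.0, -1.0]], 'qpos': [46.48, 12.58, -13.21, -0.45, -64.7, 25.61], 'force': [-0.2, -0.37, -0.13], 'grip_width': 87.28}
3328 [251. 187.] ((455.90130615234375, 253.10018920898438), (50.95880126953125, 61.047943115234375), 71.85527801513672) [[419.0, 238.0], [477.0, 219.0], [493.0, 268.0], [435.0, 287.0]] [[227, 157], [226, 218], [276, 218], [277, 159]]
1339 [ 68. 184.] ((522.1775512695312, 438.8721923828125), (46.62909698486328, 55.005455017089844), 3.670933485031128) [[497.0, 465.0], [501.0, 410.0], [547.0, 413.0], [544.0, 468.0]] [[65, 163], [53, 169], [49, 185], [58, 202], [72, 206], [86, 195], [87, 179], [77, 165]]
blue 1373 [442.  20.] [[ 531. -121.  155.]]
blue 310 [389.  30.] [[529. -47. 155.]]
blue 561 [112.  43.] [[599. 223. 155.]]
blue 98 [274.  85.] [[502.  85. 155.]]
blue 76 [302.  60.] [[517.  52. 155.]]
```

View pics/c7.png

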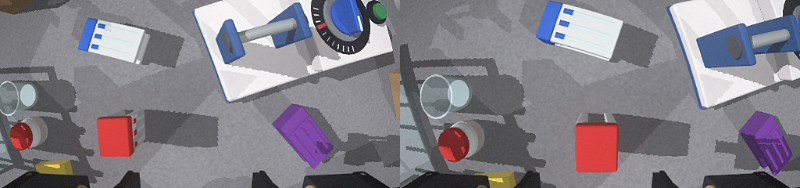

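The view shows the crown top at (197,147) in the right half, between the fingers. It measures 51×61 mm, centred at (456,253). I'll descend and grip.

Request:
step_arm(plan=[-0.2,0.14,2.5,0,0.01,0,0,0,0,3,0,0,0,0,0,0,3,0,0,0,0,0,0,2.5,0,0,0,0,0,0,1.7,0,0,0,0,0,0,1.0,0,0,0,0,0,0,0,0,0,0,0])

```text
time: 11.85
ee_pos: [455.0, 248.1, 86.3]
eef_rot: [[0.95, -0.313, 0.0], [-0.313, -0.95, -0.005], [0.002, 0.005, -1.0]]
force: [1.1, -0.1, -0.5]
grip_width: 86.9
gripper_force: 0.0
```

Request:
step_arm(plan=[0,0,0,0,0,0,0,0,0,0,0,0,0,1,0,0,0,0,0,0,1,0,0,0,0,0,0,1,0,0,0,0,0,0,1,0,0,0,0,0,0,1,0,0,0,0,0,0,1])

```text
time: 12.43
ee_pos: [456.2, 250.2, 88.5]
eef_rot: [[0.951, -0.31, 0.004], [-0.31, -0.951, -0.001], [0.005, -0.0, -1.0]]
force: [0.2, 1.8, 1.4]
grip_width: 55.2
gripper_force: 0.5
```

Request:
step_arm(plan=[0,0,0,0,0,0,1,0,0,0,0,0,0,1,0,0,0,0,0,0,1])

```text
time: 12.68
ee_pos: [456.4, 250.4, 88.5]
eef_rot: [[0.951, -0.31, 0.005], [-0.31, -0.951, -0.001], [0.005, -0.0, -1.0]]
force: [-0.3, 1.6, 1.0]
grip_width: 52.1
gripper_force: 29.8
```

Request:
step_arm(plan=[0,0,-1,0,0,0,1,0,0,-2,0,0,0,1,0,0,-3,0,0,0,1,0,0,-3,0,0,0,1,0,0,-3,0,0,0,1,0,0,-3,0,0,0,1,0,0,-2,0,0,0,1,0,0,-1,0,0,0,1,0,0,0,0,0,0,1])

```text
time: 13.43
ee_pos: [455.7, 250.6, 270.3]
eef_rot: [[0.951, -0.31, 0.006], [-0.31, -0.951, 0.0], [0.006, -0.002, -1.0]]
force: [0.7, 0.3, -1.6]
grip_width: 51.8
gripper_force: 29.8
```

```bash
python3 - <<'E'
from h import *
for w in ("w6","w7"):
    f=dict(np.load(f"pics/{w}.npz")); s=dict(np.load(f"pics/{w}_s.npz"));
    c=cv2.cvtColor(f["frame"][:200],cv2.COLOR_RGB2BGR); 
Y=np.radians(-90); go([430,60,270],frame([0,0,-1],[np.sin(Y),-np.cos(Y),0]))
E
```

```text
rot [-0.006 -0.004  1.255] n 10.1 | shift cm [19.06  2.57  0.03] n 4.7
```

Request:
step_arm(plan=[0,0,0,0,0,0.114,1,0,0,0,0,0,0.114,1,0,0,0,0,0,0.114,1,0,0,0,0,0,0.114,1,0,0,0,0,0,0.114,1,0,0,0,0,0,0.114,1,0,0,0,0,0,0.114,1,0,0,0,0,0,0.114,1,0,0,0,0,0,0.114,1])

```text
time: 14.18
ee_pos: [454.1, 249.4, 265.4]
eef_rot: [[0.221, -0.975, -0.001], [-0.975, -0.221, -0.006], [0.005, 0.002, -1.0]]
force: [1.1, 0.0, -1.3]
grip_width: 51.9
gripper_force: 29.8
```

Request:
step_arm(plan=[0,0,0,0,0,0.114,1,0,0,0,0,0,0.114,1,3.5,0.23,0,0,0,0,1,3.5,0.23,0,0,0,0,1,3.5,0.23,0,0,0,0,1,3.5,0.23,0,0,0,0,1,3.5,0.23,0,0,0,0,1,3.5,0.23,0,0,0,0,1,3.5,0.23,0,0,0,0,1,0,0,0,0,0,0,1])

```text
time: 15.02
ee_pos: [436.7, 0.6, 266.4]
eef_rot: [[-0.005, -1.0, -0.003], [-1.0, 0.005, -0.005], [0.005, 0.003, -1.0]]
force: [-0.0, 0.1, -2.7]
grip_width: 51.8
gripper_force: 29.9
```

```bash
python3 look.py w8; python3 - <<'E'
from h import *
f=dict(np.load("pics/w8.npz")); s=dict(np.load("pics/w8_s.npz")); im=f["frame"]
for k,z in (("blue",155),("red",70),("green",80)):
  b,l=blobs(mask(im,k),60)
  for i,a,c in b: print(k,a,c.round(),plane(f,c,z,s).round(0), cv2.boundingRect((l==i).astype(np.uint8)))
E
```

```text
{'time': 15.02, 'ee_pos': [436.66, 0.62, 266.36], 'eef_rot': [[-0.0, -1.0, -0.0], [-1.0, 0.0, -0.0], [0.0, 0.0, -1.0]], 'qpos': [21.69, 1.42, -19.85, 0.2, -68.98, -22.02], 'force': [-0.01, 0.13, -2.7], 'grip_width': 51.76}
blue 2148 [161.  23.] [[ 520. -159.  155.]] (128, 0, 63, 49)
blue 4755 [ 24. 183.] [[705.  -6. 155.]] (0, 131, 61, 112)
blue 92 [138. 142.] [[545. -45. 155.]] (127, 135, 33, 11)
blue 169 [171. 233.] [[519.  49. 155.]] (160, 229, 24, 9)
red 70 [171.  67.] [[ 532. -128.   70.]] (168, 60, 7, 15)
red 5197 [252. 225.] [[435.  75.  70.]] (200, 197, 103, 55)
red 2224 [251. 289.] [[437. 177.  70.]] (205, 277, 93, 25)
```

View pics/w8.png

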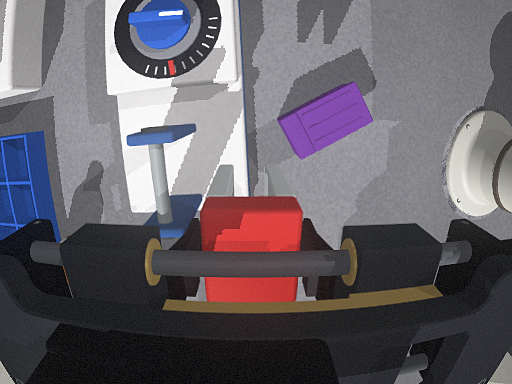

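The view shows the bar running from (157,148) to (165,220) between the cheeks. The dial is near (165,25) with its pointer towards image right (185,14), and the red mark is at (171,67).

```bash
python3 - <<'E'
from h import *
f=dict(np.load("pics/w8.npz")); s=dict(np.load("pics/w8_s.npz")); im=f["frame"]; g=cv2.cvtColor(im,cv2.COLOR_RGB2GRAY)
for r in (155,165,175,185,195,205,212): print(r,g[r,140:184].tolist())
m=mask(im,"blue")
for y0,y1,x0,x1 in ((120,150,120,205),(185,240,140,215)):
    sub=m[y0:y1,x0:x1]; ys,xs=np.nonzero(sub); print([(r+y0, xs[ys==r].min()+x0, xs[ys==r].max()+x0) for r in np.unique(ys)])
E
```

```text
155 [238, 237, 238, 238, 237, 240, 239, 239, 241, 194, 167, 185, 188, 192, 199, 194, 189, 181, 173, 168, 157, 146, 135, 116, 182, 255, 250, 247, 247, 248, 248, 248, 248, 247, 246, 246, 245, 245, 246, 246, 247, 247, 249, 254]
165 [236, 236, 240, 249, 251, 250, 250, 250, 251, 254, 226, 170, 185, 189, 195, 196, 198, 188, 175, 173, 163, 156, 143, 131, 118, 188, 255, 249, 246, 247, 246, 246, 246, 246, 247, 246, 246, 246, 247, 251, 236, 172, 178, 182]
175 [250, 248, 249, 249, 248, 247, 247, 248, 248, 250, 253, 245, 160, 182, 188, 193, 194, 197, 191, 181, 174, 169, 159, 150, 137, 121, 156, 243, 250, 246, 245, 244, 245, 245, 246, 247, 251, 245, 167, 177, 178, 183, 183, 179]
185 [248, 247, 248, 248, 248, 248, 247, 248, 247, 247, 247, 249, 254, 195, 175, 187, 189, 196, 196, 191, 184, 171, 171, 163, 152, 141, 129, 121, 249, 250, 247, 251, 255, 169, 178, 178, 184, 179, 175, 177, 177, 179, 175, 176]
195 [248, 247, 248, 247, 247, 247, 247, 247, 248, 248, 247, 246, 248, 250, 223, 162, 184, 184, 195, 203, 163, 157, 147, 136, 136, 121, 116, 104, 92, 168, 177, 108, 100, 99, 98, 98, 86, 87, 87, 88, 91,
[... 1096 characters left out ...]
int64(199), np.int64(201), np.int64(201)), (np.int64(201), np.int64(200), np.int64(200)), (np.int64(203), np.int64(199), np.int64(199)), (np.int64(205), np.int64(198), np.int64(198)), (np.int64(206), np.int64(198), np.int64(198)), (np.int64(209), np.int64(196), np.int64(196)), (np.int64(229), np.int64(167), np.int64(180)), (np.int64(230), np.int64(160), np.int64(182)), (np.int64(231), np.int64(160), np.int64(182)), (np.int64(232), np.int64(160), np.int64(183)), (np.int64(233), np.int64(160), np.int64(183)), (np.int64(234), np.int64(160), np.int64(182)), (np.int64(235), np.int64(160), np.int64(181)), (np.int64(236), np.int64(160), np.int64(181)), (np.int64(237), np.int64(166), np.int64(171))]
```

```bash
python3 - <<'E'
from h import *
f=dict(np.load("pics/w8.npz")); s=dict(np.load("pics/w8_s.npz")); im=f["frame"]; 
P=plane(f,[[156.3,155],[157.6,165],[158.9,175],[160.2,185],[161.6,195]],135,s); print(P.round(1))
q=np.polyfit(P[:,1],P[:,0],1); print("bar dx/dy",q, "yaw deg",-np.degrees(np.arctan(q[0])))
for c,a,b in ((135,118,152),(145,118,152),(185,115,150),(150,195,240),(175,208,242)): print(c,a,im[a:b,c].tolist())
E
```

```text
[[533.7 -28.8 135. ]
 [533.  -18.2 135. ]
 [532.4  -7.6 135. ]
 [531.9   3.3 135. ]
 [531.3  14.3 135. ]]
bar dx/dy [-5.62109334e-02  5.32045389e+02] yaw deg 3.21726359905426
135 118 [[249, 249, 249], [249, 249, 249], [249, 248, 249], [250, 249, 249], [250, 248, 249], [250, 249, 249], [250, 249, 250], [249, 249, 249], [249, 249, 249], [250, 249, 250], [249, 248, 247], [250, 249, 249], [251, 250, 250], [255, 255, 255], [222, 226, 233], [76, 88, 112], [58, 74, 107], [74, 92, 134], [85, 111, 162], [89, 122, 180], [86, 117, 174], [92, 121, 181], [89, 119, 180], [84, 115, 177], [92, 125, 182], [89, 122, 183], [80, 116, 180], [56, 91, 156], [255, 251, 245], [244, 241, 240], [240, 238, 239], [239, 236, 237], [237, 235, 236], [238, 235, 237]]
145 118 [[250, 248, 249], [249, 248, 248], [250, 249, 250], [250, 249, 249], [251, 249, 250], [250, 250, 250], [250, 249, 250], [252, 251, 252], [255, 255, 255], [212, 208, 211], [80, 78, 83], [74, 77, 80], [87, 88, 90], [92, 90, 90], [77, 85, 96], [79, 92, 125], [79, 101, 141], [85, 109, 165], [85, 113, 171], [88, 116, 174], [87, 117, 177], [91, 119, 1
[... 1300 characters left out ...]
5, 55], [49, 53, 53], [54, 55, 59], [51, 51, 52], [53, 52, 56], [49, 50, 53], [46, 49, 51], [50, 51, 54], [47, 51, 52], [46, 45, 48], [51, 53, 59], [47, 47, 53], [43, 45, 53], [100, 86, 64]]
175 208 [[59, 72, 92], [60, 69, 94], [60, 69, 92], [60, 67, 95], [60, 70, 94], [57, 65, 91], [56, 64, 91], [58, 72, 93], [57, 66, 92], [59, 67, 96], [51, 64, 89], [56, 67, 92], [54, 67, 94], [53, 65, 92], [54, 66, 90], [57, 71, 94], [47, 63, 89], [60, 71, 96], [57, 70, 93], [53, 65, 92], [51, 65, 97], [53, 71, 115], [64, 89, 136], [68, 97, 149], [68, 99, 154], [70, 99, 160], [70, 105, 165], [68, 107, 172], [74, 113, 183], [78, 100, 129], [110, 100, 100], [108, 106, 110], [107, 106, 111], [108, 108, 110]]
```

```bash
python3 - <<'E'
from h import *
f=dict(np.load("pics/w8.npz")); s=dict(np.load("pics/w8_s.npz")); im=f["frame"]; 
print(plane(f,[[135,145.7],[145,144.5],[185,136],[175,229],[165,230]],155,s).round(1))
# dial: red mark + green/blue
R_=mask(im,"red"); R_[80:]=0; ys,xs=np.nonzero(R_); print(plane(f,[xs.mean(),ys.mean()],70,s).round(1),len(xs))
# black ring outer circle fit, z~70
g=im.max(2)<70; g[90:]=0; g[:,:105]=0; g[:,230:]=0; b,l=blobs(g.astype(np.uint8),300)
for i,a,c in b:
    cn=max(cv2.findContours((l==i).astype(np.uint8),0,1)[0],key=cv2.contourArea)[:,0]; cn=cn[cn[:,1]>3]
    P=plane(f,cn,70,s)[:,:2]; hull=cv2.convexHull(P.astype(np.float32))[:,0]
    A=np.c_[2*hull,np.ones(len(hull))]; sol=np.linalg.lstsq(A,(hull**2).sum(1),rcond=None)[0]; print(a,"c",sol[:2],"r",np.sqrt(sol[2]+sol[:2]@sol[:2]))
E
```

```text
[[548.8 -41.8 155. ]
 [538.1 -42.5 155. ]
 [497.7 -49.2 155. ]
 [514.1  44.6 155. ]
 [525.1  45.9 155. ]]
[[ 532.1 -127.6   70. ]] 70
2975 c [ 541.00619191 -184.3255308 ] r 69.03231905030908
```

Request:
step_arm(plan=[0,0,0,0,-0.005,-0.061,1,0.15,-2.0,0,0,0,0,1,0.15,-2.5,0,0,0,0,1,0.16,-2.5,0,0,0,0,1,0.16,-1.7,0,0,0,0,1,0,-0.77,0,0,0,0,1,0,0,0,0,0,0,1,0,0,0,0,0,0,1])

```text
time: 15.73
ee_pos: [533.4, 5.4, 267.4]
eef_rot: [[0.062, -0.998, -0.0], [-0.998, -0.062, 0.002], [-0.002, 0.0, -1.0]]
force: [-0.1, -0.4, -2.1]
grip_width: 51.8
gripper_force: 29.9
```

```bash
python3 look.py w9; python3 - <<'E'
from h import *
f=dict(np.load("pics/w9.npz")); s=dict(np.load("pics/w9_s.npz")); im=f["frame"]; g=cv2.cvtColor(im,cv2.COLOR_RGB2GRAY)
go([531.6,-0.3,266],np.array(s["eef_rot"]))
for r in (140,150,160,170,180): print(r,g[r,230:272].tolist())
cv2.imwrite("pics/c9.png",np.hstack([cv2.cvtColor(im[0:250,130:380],cv2.COLOR_RGB2BGR)]))
E
```

```text
{'time': 15.73, 'ee_pos': [533.38, 5.39, 267.41], 'eef_rot': [[0.06, -1.0, -0.0], [-1.0, -0.06, 0.0], [-0.0, 0.0, -1.0]], 'qpos': [17.93, 11.36, -8.05, -0.14, -70.56, -14.31], 'force': [-0.08, -0.41, -2.15], 'grip_width': 51.8}
rot [-0.001  0.     0.   ] n 0.0 | shift cm [0.54 0.19 0.2 ] n 0.1
140 [237, 232, 231, 232, 236, 234, 231, 229, 230, 233, 231, 232, 247, 250, 255, 192, 160, 171, 111, 108, 109, 108, 115, 117, 115, 108, 108, 113, 107, 100, 92, 187, 175, 171, 176, 176, 174, 179, 178, 177, 178, 176]
150 [244, 245, 246, 246, 247, 245, 246, 246, 246, 246, 245, 246, 245, 247, 254, 185, 166, 131, 105, 117, 119, 123, 130, 134, 135, 137, 131, 134, 132, 134, 125, 168, 178, 179, 174, 178, 175, 175, 177, 176, 173, 174]
160 [245, 243, 245, 243, 243, 242, 242, 243, 243, 243, 243, 244, 244, 248, 255, 160, 158, 180, 113, 114, 118, 119, 129, 136, 135, 134, 130, 135, 136, 130, 122, 180, 176, 173, 176, 172, 174, 174, 175, 175, 172, 175]
170 [147, 155, 145, 169, 250, 246, 243, 242, 242, 242, 241, 242, 243, 247, 255, 154, 157, 178, 158, 118, 115, 117, 126, 129, 134, 134, 130, 133, 133, 126, 133, 173, 172, 177, 132, 120, 119, 129, 136, 136, 143, 135]
180 [154, 152, 148, 137, 254, 246, 242, 243, 249, 226, 167, 172, 173, 171, 160, 156, 162, 166, 176, 182, 187, 185, 187, 190, 183, 173, 163, 158, 153, 129, 144, 170, 170, 174, 159, 121, 115, 118, 116, 123, 128, 130]
```

View pics/c9.png

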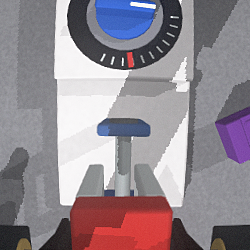

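The crop shows the bar end-on at image column 253, between the two legs (205–235 and 265–290), and parallel to them. I'll shift about 2.5 mm and descend.

Request:
step_arm(plan=[0.27,0.13,0,0,0,0,1,0.27,0.12,0,0,0,0,1,0,0,1.2,0,0,0,1,0,0,1.2,0,0,0,1,0,0,0.8,0,0,0,1,0,0,0,0,0,0,1,0,0,0,0,0,0,1])

```text
time: 16.37
ee_pos: [532.0, -0.7, 237.0]
eef_rot: [[0.062, -0.998, 0.003], [-0.998, -0.062, 0.002], [-0.002, -0.003, -1.0]]
force: [0.1, 0.0, -1.3]
grip_width: 51.5
gripper_force: 29.9
```

```bash
python3 look.py w10; python3 - <<'E'
from h import *
f=dict(np.load("pics/w10.npz")); g=cv2.cvtColor(f["frame"],cv2.COLOR_RGB2GRAY)
for r in (120,135,150,160): print(r,g[r,200:300].tolist())
E
```

```text
{'time': 16.37, 'ee_pos': [532.02, -0.75, 237.01], 'eef_rot': [[0.06, -1.0, 0.0], [-1.0, -0.06, 0.0], [-0.0, -0.0, -1.0]], 'qpos': [17.36, 12.27, -11.34, -0.08, -66.19, -13.75], 'force': [0.07, 0.0, -1.26], 'grip_width': 51.5}
120 [247, 246, 247, 245, 246, 247, 246, 246, 244, 245, 244, 245, 245, 246, 247, 245, 247, 244, 244, 245, 243, 245, 245, 245, 245, 245, 245, 245, 245, 245, 245, 246, 244, 247, 250, 214, 167, 171, 176, 177, 172, 179, 176, 177, 176, 178, 173, 177, 179, 174, 173, 173, 179, 176, 176, 176, 177, 176, 177, 175, 173, 174, 174, 169, 172, 174, 171, 174, 173, 172, 172, 169, 165, 165, 172, 168, 167, 171, 170, 168, 169, 169, 169, 166, 168, 170, 171, 172, 174, 167, 170, 167, 170, 170, 167, 172, 169, 169, 165, 168]
135 [246, 246, 246, 246, 246, 247, 246, 248, 247, 248, 247, 230, 232, 234, 232, 234, 233, 231, 233, 233, 232, 241, 203, 104, 89, 103, 103, 100, 103, 102, 99, 102, 104, 101, 107, 90, 90, 90, 89, 89, 91, 89, 88, 86, 89, 91, 91, 84, 88, 87, 80, 85, 88, 81, 85, 84, 80, 89, 82, 80, 82, 87, 82, 85, 80, 83, 83, 80, 83, 83, 81, 83, 82, 79, 81, 77, 79, 82, 83, 80, 83, 115, 1
[... 393 characters left out ...]
, 178, 171, 167, 175, 171, 172, 168, 167, 168, 169, 168, 174, 169, 169, 170, 174, 172, 171, 169, 170, 169, 167, 170, 169, 171, 171, 167, 166, 166, 166, 171, 169, 170, 169, 167, 167, 165, 167, 171]
160 [231, 233, 234, 233, 232, 231, 231, 233, 232, 231, 232, 229, 230, 230, 232, 246, 246, 246, 244, 244, 244, 244, 242, 243, 241, 241, 243, 243, 243, 244, 244, 244, 243, 243, 242, 242, 242, 243, 243, 243, 241, 245, 255, 109, 96, 106, 104, 107, 115, 110, 117, 123, 128, 129, 130, 129, 127, 131, 135, 123, 127, 174, 172, 173, 170, 172, 171, 166, 171, 170, 168, 169, 172, 166, 167, 167, 166, 163, 167, 165, 166, 168, 168, 173, 173, 168, 171, 170, 162, 172, 168, 170, 171, 168, 170, 165, 158, 219, 245, 240]
```

Request:
step_arm(plan=[0,0.12,0.5,0,0,0,1,0,0,0.8,0,0,0,1,0,0,0.8,0,0,0,1,0,0,0.8,0,0,0,1,0,0,0,0,0,0,1])

```text
time: 16.83
ee_pos: [529.8, -0.7, 205.4]
eef_rot: [[0.062, -0.998, -0.001], [-0.998, -0.062, 0.002], [-0.002, 0.001, -1.0]]
force: [-0.8, -1.1, -2.4]
grip_width: 52.1
gripper_force: 29.9
```

Request:
step_arm(plan=[0,0,1,0,0,0,1,0,0,1.2,0,0,0,1,0,0,1.2,0,0,0,1,0,0,1.0,0,0,0,1,0,0,0.8,0,0,0,1,0,0,0.4,0,0,0,1,0,0,0,0,0,0,1,0,0,0,0,0,0,1])

```text
time: 17.5
ee_pos: [531.8, -0.4, 152.0]
eef_rot: [[0.062, -0.998, 0.004], [-0.998, -0.062, 0.002], [-0.002, -0.004, -1.0]]
force: [-0.8, 0.8, -2.9]
grip_width: 51.8
gripper_force: 29.9
```

Request:
step_arm(plan=[0,0,0.3,0,0,0,1,0,0,0.3,0,0,0,1,0,0,0.15,0,0,0,1,0,0,0,0,0,0,1,0,0,0,0,0,0,1])

```text
time: 17.92
ee_pos: [531.5, -0.4, 144.4]
eef_rot: [[0.062, -0.998, 0.003], [-0.998, -0.062, 0.003], [-0.002, -0.004, -1.0]]
force: [0.6, 0.5, -2.4]
grip_width: 52.3
gripper_force: 29.9
```

Request:
step_arm(plan=[0,0,0.1,0,0,0,1,0,0,0.1,0,0,0,1,0,0,0,0,0,0,1])

```text
time: 18.17
ee_pos: [531.4, -0.3, 142.2]
eef_rot: [[0.062, -0.998, 0.003], [-0.998, -0.062, 0.003], [-0.002, -0.003, -1.0]]
force: [0.1, 1.3, -2.9]
grip_width: 51.9
gripper_force: 29.9
```

Request:
step_arm(plan=[0,0,0.1,0,0,0,1,0,0,0.05,0,0,0,1,0,0,0,0,0,0,1])

```text
time: 18.42
ee_pos: [531.5, -0.3, 140.9]
eef_rot: [[0.062, -0.998, 0.003], [-0.998, -0.062, 0.003], [-0.002, -0.004, -1.0]]
force: [0.2, 0.5, -2.6]
grip_width: 51.8
gripper_force: 29.9
```

Request:
step_arm(plan=[0,0,0.08,0,0,0,1,0,0,0,0,0,0,1,0,0,0,0,0,0,1])

```text
time: 18.67
ee_pos: [531.6, -0.3, 140.8]
eef_rot: [[0.063, -0.998, 0.004], [-0.998, -0.062, 0.003], [-0.002, -0.004, -1.0]]
force: [-1.7, 1.3, 4.4]
grip_width: 51.9
gripper_force: 29.9
```

The saddle touches the bar at the expected height. I'll release and rise.

Request:
step_arm(plan=[0,0,-0.04,0,0,0,1,0,0,0,0,0,0,0.3,0,0,0,0,0,0,0.1,0,0,0,0,0,0,0,0,0,0,0,0,0,0,0,0,0,0,0,0,0,0,0,0,0,0,0,0])

```text
time: 19.25
ee_pos: [531.6, -0.3, 140.4]
eef_rot: [[0.062, -0.998, 0.003], [-0.998, -0.062, 0.003], [-0.002, -0.004, -1.0]]
force: [-0.7, -0.3, 0.8]
grip_width: 82.7
gripper_force: 0.0
```

Request:
step_arm(plan=[0,0,-0.8,0,0,0,0,0,0,-1.5,0,0,0,0,0,0,-2.5,0,0,0,0,0,0,-3,0,0,0,0,0,0,-3,0,0,0,0,0,0,-2,0,0,0,0,0,0,0,0,0,0,0,0,0,0,0,0,0,0])

```text
time: 19.92
ee_pos: [531.6, -0.5, 270.3]
eef_rot: [[0.062, -0.998, 0.007], [-0.998, -0.062, 0.004], [-0.003, -0.007, -1.0]]
force: [-0.0, 0.4, -0.7]
grip_width: 87.1
gripper_force: 0.0
```

```bash
python3 look.py w11; python3 - <<'E'
from h import *
f=dict(np.load("pics/w11.npz")); s=dict(np.load("pics/w11_s.npz")); im=f["frame"]
b,l=blobs(mask(im,"red"),60)
for i,a,c in b:
    cn=max(cv2.findContours((l==i).astype(np.uint8),0,1)[0],key=cv2.contourArea)[:,0]
    print("red",a,c.round(),cv2.minAreaRect(plane(f,cn,167,s)[:,:2].astype(np.float32)))
E
```

```text
{'time': 19.92, 'ee_pos': [531.59, -0.46, 270.32], 'eef_rot': [[0.06, -1.0, 0.01], [-1.0, -0.06, 0.0], [-0.0, -0.01, -1.0]], 'qpos': [17.39, 10.85, -8.29, -0.1, -70.4, -13.79], 'force': [-0.03, 0.37, -0.65], 'grip_width': 87.12}
red 65 [259.  64.] ((532.3377685546875, -113.86731719970703), (3.7152788639068604, 13.17418098449707), 11.370806694030762)
red 3179 [252. 191.] ((531.53076171875, 2.3249778747558594), (50.705162048339844, 57.496734619140625), 3.7447140216827393)
```

The carrier hangs level on the bar (crown top 51×57 mm at (531.5,2.3)). Next I'll look at the dial.

Request:
step_arm(plan=[2.5,0,0,0,-0.002,0,0,3,0,0,0,0,0,0,3,0,0,0,0,0,0,2.5,0,0,0,0,0,0,0,0,0,0,0,0,0,0,0,0,0,0,0,0])

```text
time: 20.47
ee_pos: [537.1, -111.4, 266.4]
eef_rot: [[0.06, -0.998, -0.0], [-0.998, -0.06, 0.005], [-0.005, -0.0, -1.0]]
force: [-0.0, 0.7, -0.0]
grip_width: 86.9
gripper_force: 0.0
```

```bash
cat > dial.py <<'E'
import sys
from h import *
n=sys.argv[1]; f=dict(np.load(f"pics/{n}.npz")); s=dict(np.load(f"pics/{n}_s.npz")); im=f["frame"]
b,l=blobs(mask(im,"blue"),200); g=im.astype(int)
W=((g.min(2)>190)).astype(np.uint8)
for i,a,c in b:
    P=plane(f,np.argwhere(l==i)[:,::-1],114,s)[:,:2].astype(np.float32); print("blue",a,c.round(),cv2.minAreaRect(P))
m=mask(im,"red"); b,l=blobs(m,25)
for i,a,c in b:
    P=plane(f,np.argwhere(l==i)[:,::-1],71,s)[:,:2]; print("red",a,c.round(1),P.mean(0).round(1),cv2.minAreaRect(P.astype(np.float32)))
b,l=blobs(mask(im,"green"),40)
for i,a,c in b:print("green",a,c.round(),plane(f,c,85,s).round(1))
b,l=blobs(W,15)
for i,a,c in b:
    if a<400: 
        P=plane(f,np.argwhere(l==i)[:,::-1],114,s)[:,:2].astype(np.float32); print("white",a,c.round(1),cv2.minAreaRect(P))
E
python3 look.py w12; python3 dial.py w12
```

```text
{'time': 20.47, 'ee_pos': [537.11, -111.4, 266.4], 'eef_rot': [[0.06, -1.0, -0.0], [-1.0, -0.06, 0.0], [-0.0, -0.0, -1.0]], 'qpos': [5.06, 12.95, -6.08, -0.29, -70.95, -1.55], 'force': [-0.04, 0.68, -0.01], 'grip_width': 86.9}
blue 2504 [250. 108.] ((541.3582153320312, -184.36822509765625), (60.09136962890625, 60.515106201171875), 30.198646545410156)
blue 3184 [ 58. 201.] ((794.7891235351562, -64.45686340332031), (146.38682556152344, 65.54583740234375), 7.525063514709473)
blue 313 [251. 245.] ((533.1522216796875, -27.941429138183594), (54.44750213623047, 12.86458969116211), 6.291457176208496)
red 70 [256.6 155.9] [ 531.  -126.3] ((531.0196533203125, -126.19395446777344), (5.3828959465026855, 17.893903732299805), 9.81149959564209)
red 1152 [249.6 289.4] [528.2  67.6] ((527.91064453125, 70.31649017333984), (69.36267852783203, 49.47395706176758), 3.4693729877471924)
green 43 [253.  19.] [[ 544.8 -289.6   85. ]]
green 65 [254.  38.] [[ 543.  -265.9   85. ]]
white 204 [474.6   1.1] ((250.51385498046875, -372.51861572265625), (141.08934020996094, 6.7329020500183105), 20.19991683959961)
white 25 [8.6 9.9] ((881.1951904296875, -331.80596923828125), (22.758230209350586, 9.252592086791992), 62.23259353637695)
white 27 [ 2.4 16.6] ((894.3176879882812, -325.5278015136719), (8.882015228271484, 28.120594024658203), 11.930883407592773)
white 103 [269.  110.1] ((522.3612670898438, -183.48129272460938), (4.334827423095703, 25.581066131591797), 87.6585464477539)
```

View pics/w12.png

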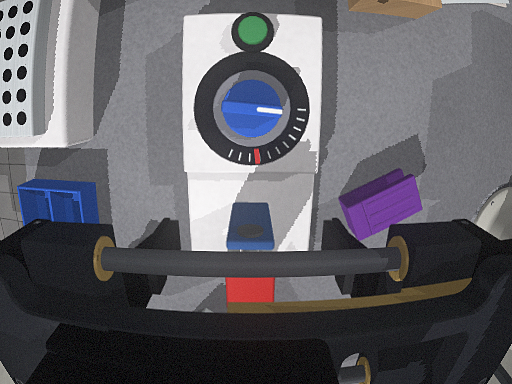

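The picture shows the pointer line at (269,110), pointing image right, roughly along the mixer's −x. The red mark is at (257,156) and the button at (253,30). The pointer's world angle is about 178° and the mark's about 100°, so it needs roughly 78° clockwise. I have used up my picture allowance, so from here I'll only measure numerically.

Request:
step_arm(plan=[0,0,0,0,0,-0.123,0,0,0,0,0,0,-0.123,0,0,0,0,0,0,-0.123,0,0,0,0,0,0,-0.123,0,0,0,0,0,0,-0.123,0,0,0,0,0,0,-0.123,0,0,0,0,0,0,-0.123,0,0,0,0,0,0,-0.123,0,0,0,0,0,0,-0.123,0,0,0,0,0,0,-0.123,0])

```text
time: 21.35
ee_pos: [537.7, -109.1, 267.5]
eef_rot: [[0.964, -0.267, 0.002], [-0.267, -0.964, 0.005], [0.001, -0.005, -1.0]]
force: [-0.8, 0.4, -0.2]
grip_width: 87.1
gripper_force: 0.0
```

Request:
step_arm(plan=[0,0,0,0,0,-0.123,0,0,0,0,0,0,-0.123,0,0.22,2.4,2,0,0,0,0,0.22,2.4,2,0,0,0,0,0.23,2.4,2,0,0,0,0,0,0,2,0,0,0,0,0,0,2,0,0,0,0,0,0,0,0,0,0,0,0,0,0,0,0,0,0])

```text
time: 22.1
ee_pos: [542.1, -181.3, 166.8]
eef_rot: [[1.0, -0.031, 0.0], [-0.031, -1.0, 0.005], [-0.0, -0.005, -1.0]]
force: [-0.2, 0.9, 1.2]
grip_width: 86.8
gripper_force: 0.0
```

```bash
python3 look.py w13; python3 dial.py w13; python3 - <<'E'
from h import *
Y=np.radians(-2); go([541.3,-184,90],frame([0,0,-1],[np.sin(Y),-np.cos(Y),0]))
E
```

```text
{'time': 22.1, 'ee_pos': [542.07, -181.31, 166.8], 'eef_rot': [[1.0, -0.03, 0.0], [-0.03, -1.0, 0.0], [-0.0, -0.0, -1.0]], 'qpos': [-2.41, 19.56, -11.7, -0.31, -58.74, 90.78], 'force': [-0.16, 0.89, 1.22], 'grip_width': 86.78}
blue 488 [17.  6.] ((734.446044921875, 23.34530258178711), (72.45779418945312, 16.525108337402344), 71.2618408203125)
blue 4539 [254. 195.] ((548.7745971679688, -182.325927734375), (58.428104400634766, 64.59640502929688), 50.393775939941406)
blue 320 [ 70. 212.] ((539.56591796875, -24.85811424255371), (21.154052734375, 48.78773880004883), 23.42414665222168)
red 29 [ 48.4 196.9] [541.5  38.6] ((540.897705078125, 40.020790100097656), (2.4738240242004395, 22.688379287719727), 17.779666900634766)
red 28 [ 33.5 198.5] [540.1  62.8] ((539.9944458007812, 63.0291862487793), (2.5590341091156006, 24.02077293395996), 16.868345260620117)
red 136 [192.  204.7] [ 530.4 -126.4] ((530.2559204101562, -126.3472900390625), (7.10568380355835, 18.895427703857422), 9.06156063079834)
red 1113 [ 21.6 217. ] [517.1  93. ] ((517.489990234375, 96.7267074584961), (37.06341552734375, 117.3
[... 199 characters left out ...]
1416)
white 21 [191.1 170.1] ((572.2362670898438, -137.7616729736328), (8.167356491088867, 1.2292330265045166), 69.17962646484375)
white 179 [253.6 230.5] ((522.3081665039062, -183.28025817871094), (4.020969390869141, 25.94133758544922), 88.28337860107422)
white 172 [306.8 244.9] ((511.595458984375, -223.8369598388672), (20.097352981567383, 17.205829620361328), 86.81761932373047)
white 55 [121.6 245. ] ((508.3913269042969, -70.2593994140625), (14.647610664367676, 4.950766563415527), 69.91104888916016)
white 42 [500.4 362.8] ((244.58523559570312, -580.6661987304688), (5.749180793762207, 88.41593170166016), 89.7959976196289)
rot [-0.004 -0.003  0.004] n 0.1 | shift cm [-0.17  0.26  7.83] n 1.9
```

Request:
step_arm(plan=[-0.1,0.26,2,0,0,0,0,0,0,2,0,0,0,0,0,0,1.7,0,0,0,0,0,0,1.2,0,0,0,0,0,0,0.6,0,0,0,0,0,0,0,0,0,0,0,0,0,0,0,0,0,0])

```text
time: 22.73
ee_pos: [542.8, -184.2, 94.1]
eef_rot: [[0.999, -0.031, 0.005], [-0.032, -0.999, 0.004], [0.005, -0.004, -1.0]]
force: [0.3, -0.2, 0.2]
grip_width: 87.2
gripper_force: 0.0
```

Request:
step_arm(plan=[0,0,0,0,0,0,1,0,0,0,0,0,0,1,0,0,0,0,0,0,1,0,0,0,0,0,0,1,0,0,0,0,0,0,1,0,0,0,0,0,0,1,0,0,0,0,0,0,1,0,0,0,0,0,0,1,0,0,0,0,0,0,1,0,0,0,0,0,0,1])

```text
time: 23.57
ee_pos: [541.7, -184.4, 92.6]
eef_rot: [[0.999, -0.033, 0.003], [-0.033, -0.999, 0.005], [0.003, -0.005, -1.0]]
force: [0.3, -0.1, 0.4]
grip_width: 28.5
gripper_force: 0.0
```

Request:
step_arm(plan=[0,0,0,0,0,0,1,0,0,0,0,0,0,1,0,0,0,0,0,0,1,0,0,0,0,0,0,1,0,0,0,0,0,0,1])

```text
time: 23.98
ee_pos: [541.8, -183.9, 92.7]
eef_rot: [[0.999, -0.032, 0.003], [-0.032, -0.999, 0.005], [0.003, -0.005, -1.0]]
force: [0.5, 3.5, 0.7]
grip_width: 13.9
gripper_force: 30.0
```

Request:
step_arm(plan=[0,0,0,0,0,0.05,1,0,0,0,0,0,0.0975,1,0,0,0,0,0,0.0975,1,0,0,0,0,0,0.0975,1,0,0,0,0,0,0.0975,1,0,0,0,0,0,0.0975,1,0,0,0,0,0,0.0975,1])

```text
time: 24.57
ee_pos: [541.5, -184.5, 92.7]
eef_rot: [[0.783, -0.622, 0.003], [-0.622, -0.783, 0.004], [-0.001, -0.005, -1.0]]
force: [-1.7, 2.6, 0.6]
grip_width: 14.1
gripper_force: 30.0
```

Request:
step_arm(plan=[0,0,0,0,0,0.0975,1,0,0,0,0,0,0.0975,1,0,0,0,0,0,0.0975,1,0,0,0,0,0,0.0975,1,0,0,0,0,0,0.0975,1,0,0,0,0,0,0.0975,1,0,0,0,0,0,0.0975,1,0,0,0,0,0,0.0475,1,0,0,0,0,0,0,1,0,0,0,0,0,0,1])

```text
time: 25.4
ee_pos: [540.9, -184.8, 92.7]
eef_rot: [[0.174, -0.985, 0.001], [-0.985, -0.174, 0.004], [-0.004, -0.002, -1.0]]
force: [-2.1, -0.2, 2.3]
grip_width: 13.7
gripper_force: 30.1
```

Request:
step_arm(plan=[0,0,0,0,0,0,0.5,0,0,0,0,0,0,0,0,0,0,0,0,0,0,0,0,0,0,0,0,0,0,0,0,0,0,0,0,0,0,0,0,0,0,0])

```text
time: 25.9
ee_pos: [541.9, -184.3, 92.7]
eef_rot: [[0.173, -0.985, 0.004], [-0.985, -0.173, 0.005], [-0.004, -0.004, -1.0]]
force: [0.2, 0.0, 0.2]
grip_width: 45.7
gripper_force: 0.0
```

Request:
step_arm(plan=[0,0,-1,0,0,0,0,0,0,-2,0,0,0,0,0,0,-3,0,0,0,0,0,0,-3,0,0,0,0,-2,0,-3,0,0,0,0,-3,0,-2,0,0,0,0,-2,0,0,0,0,0,0,0,0,0,0,0,0,0,0,0,0,0,0,0,0])

```text
time: 26.65
ee_pos: [529.2, -115.4, 234.1]
eef_rot: [[0.174, -0.985, 0.005], [-0.985, -0.174, 0.005], [-0.004, -0.006, -1.0]]
force: [0.9, 0.8, -0.6]
grip_width: 86.7
gripper_force: 0.0
```

```bash
python3 look.py w14; python3 dial.py w14
```

```text
{'time': 26.65, 'ee_pos': [529.16, -115.37, 234.1], 'eef_rot': [[0.17, -0.98, 0.0], [-0.98, -0.17, 0.0], [-0.0, -0.01, -1.0]], 'qpos': [4.71, 13.32, -10.31, -0.27, -66.07, 5.43], 'force': [0.86, 0.82, -0.58], 'grip_width': 86.69}
blue 3091 [252. 111.] ((540.9939575195312, -184.58135986328125), (59.633480072021484, 59.582096099853516), 54.96318054199219)
blue 4685 [ 37. 194.] ((788.2080078125, -39.40337371826172), (138.63702392578125, 116.92354583740234), 0.4612218737602234)
red 85 [252. 164.] [ 530.7 -126.4] ((530.6749267578125, -126.39640045166016), (4.480537414550781, 18.18840789794922), 10.112809181213379)
red 1526 [227.1 292.6] [533.   49.6] ((529.568115234375, 54.53322982788086), (74.5115737915039, 60.836551666259766), 9.186797142028809)
green 247 [267.  25.] [[ 542.1 -278.3   85. ]]
white 138 [252.  131.9] ((537.5989990234375, -165.3980255126953), (3.812443494796753, 26.780672073364258), 10.14095401763916)
white 166 [189.7 278.7] ((580.7913818359375, 7.953012943267822), (37.63545608520508, 8.584366798400879), 8.435847282409668)
```

The pointer (10.1°) and the mark (10.1°) line up. Next is the button.

Request:
step_arm(plan=[2.5,0.2,0,0,0,0,1,3,0.25,0,0,0,0,1,3.2,0.25,0,0,0,0,1,3.2,0.25,0,0,0,0,1,2.6,0.2,0,0,0,0,1,1.6,0.15,0,0,0,0,1,0,0,2,0,0,0,1,0,0,2.5,0,0,0,1,0,0,2.5,0,0,0,1,0,0,2.5,0,0,0,1])

```text
time: 27.53
ee_pos: [543.7, -277.9, 135.4]
eef_rot: [[0.17, -0.985, 0.002], [-0.985, -0.17, 0.005], [-0.004, -0.003, -1.0]]
force: [-0.2, 0.1, 0.0]
grip_width: 28.6
gripper_force: 0.0
```

Request:
step_arm(plan=[0,0,1,0,0,0,1,0,0,0,0,0,0,1,0,0,0,0,0,0,1,0,0,0,0,0,0,1,0,0,0,0,0,0,1,0,0,0,0,0,0,1,0,0,0,0,0,0,1])

```text
time: 28.12
ee_pos: [545.0, -276.5, 128.5]
eef_rot: [[0.173, -0.985, 0.005], [-0.985, -0.173, 0.004], [-0.003, -0.006, -1.0]]
force: [0.3, 0.5, 0.1]
grip_width: 0.4
gripper_force: 0.0
```

```bash
python3 look.py w15; python3 - <<'E'
from h import *
fs=[]
for n in ("w13","w15"):
    f=dict(np.load(f"pics/{n}.npz")); s=dict(np.load(f"pics/{n}_s.npz")); b,l=blobs(mask(f["frame"],"green"),40)
    for i,a,c in b: print(n,a,c.round(),plane(f,c,85,s).round(1),plane(f,c,80,s).round(1), cv2.boundingRect((l==i).astype(np.uint8)))
E
```

```text
{'time': 28.12, 'ee_pos': [545.05, -276.52, 128.49], 'eef_rot': [[0.17, -0.98, 0.01], [-0.98, -0.17, 0.0], [-0.0, -0.01, -1.0]], 'qpos': [-11.89, 25.15, -8.9, -0.35, -55.7, 22.03], 'force': [0.33, 0.53, 0.13], 'grip_width': 0.36}
w13 861 [357. 191.] [[ 543.3 -276.8   85. ]] [[ 541.8 -278.7   80. ]] (339, 173, 37, 35)
w15 41 [257. 217.] [[ 540.  -272.6   85. ]] [[ 539.6 -270.7   80. ]] (247, 212, 20, 8)
```

Request:
step_arm(plan=[0,0,1,0,0,0,1,0,0,1,0,0,0,1,0,0,0.7,0,0,0,1,0,0,0.3,0,0,0,1,0,0,0,0,0,0,1])

```text
time: 28.58
ee_pos: [543.7, -276.0, 95.5]
eef_rot: [[0.172, -0.985, 0.0], [-0.985, -0.172, 0.005], [-0.005, -0.001, -1.0]]
force: [-0.3, -1.1, -0.0]
grip_width: 0.4
gripper_force: 0.0
```

Request:
step_arm(plan=[0,0,0.2,0,0,0,1,0,0,0.2,0,0,0,1,0,0,0.2,0,0,0,1,0,0,0,0,0,0,1])

```text
time: 28.92
ee_pos: [545.0, -276.4, 91.5]
eef_rot: [[0.173, -0.985, 0.004], [-0.985, -0.173, 0.004], [-0.004, -0.005, -1.0]]
force: [-1.0, -0.3, 1.3]
grip_width: 0.7
gripper_force: 0.9
```

Request:
step_arm(plan=[0,0,0.15,0,0,0,1,0,0,0.15,0,0,0,1,0,0,0,0,0,0,1])

```text
time: 29.17
ee_pos: [545.0, -276.4, 88.7]
eef_rot: [[0.173, -0.985, 0.004], [-0.985, -0.173, 0.004], [-0.003, -0.005, -1.0]]
force: [-0.3, 0.1, 4.0]
grip_width: 0.8
gripper_force: 1.7
```

Request:
step_arm(plan=[0,0,0.15,0,0,0,1,0,0,0.15,0,0,0,1,0,0,0,0,0,0,1])

```text
time: 29.42
ee_pos: [545.0, -276.4, 86.4]
eef_rot: [[0.173, -0.985, 0.004], [-0.985, -0.173, 0.004], [-0.003, -0.005, -1.0]]
force: [-1.9, 1.6, 7.2]
grip_width: 0.3
gripper_force: 3.9
```

Request:
step_arm(plan=[0,0,0.15,0,0,0,1,0,0,0,0,0,0,1,0,0,0,0,0,0,1])

```text
time: 29.67
ee_pos: [545.1, -276.4, 86.3]
eef_rot: [[0.173, -0.985, 0.004], [-0.985, -0.173, 0.003], [-0.003, -0.005, -1.0]]
force: [-3.3, 3.0, 13.2]
grip_width: 0.7
gripper_force: 6.7
```

The button has bottomed out: no more travel, and the force is climbing to 13 N. I'll retract and run a last check on the hang and the dial.

Request:
step_arm(plan=[0,0,0,0,0,0,1,0,0,-0.5,0,0,0,1,0,0,-1,0,0,0,1,0,0,-2.5,0,0,0,1,0,0,-3.5,0,0,0,1,0,0,-3.5,0,0,0,1,-2,0,-3,0,0,0,1,-3.5,0,0,0,0,0,1,-3.5,0,0,0,0,0,1,-3.5,0,0,0,0,0,1])

```text
time: 30.5
ee_pos: [521.9, -152.6, 224.4]
eef_rot: [[0.171, -0.985, 0.004], [-0.985, -0.171, 0.005], [-0.005, -0.004, -1.0]]
force: [0.1, 0.8, -0.7]
grip_width: 0.5
gripper_force: 0.0
```

Request:
step_arm(plan=[-2.5,0,0,0,0,0,1,0,0,0,0,0,0,1,0,0,0,0,0,0,1])

```text
time: 30.75
ee_pos: [518.0, -128.0, 224.4]
eef_rot: [[0.175, -0.985, 0.003], [-0.985, -0.175, 0.005], [-0.004, -0.004, -1.0]]
force: [0.3, 0.2, -0.1]
grip_width: 0.1
gripper_force: 0.0
```

```bash
python3 look.py w16; python3 dial.py w16 | grep -E "red|white"; python3 look.py t16 top; python3 - <<'E'
from h import *
for n in("top0","t16"):
    f=dict(np.load(f"pics/{n}.npz"))
    for k,z in (("red",155),("blue",52)):
        b,l=blobs(mask(f["frame"],k),40)
        print(n,k,[(int(a),c.round(1).tolist(),plane(f,c,z)[0,:2].round(0).tolist()) for i,a,c in b if 100<c[0]<330 and 110<c[1]<240])
E
```

```text
{'time': 30.75, 'ee_pos': [518.03, -127.97, 224.44], 'eef_rot': [[0.17, -0.98, 0.0], [-0.98, -0.17, 0.0], [-0.0, -0.0, -1.0]], 'qpos': [3.39, 13.01, -12.16, -0.3, -64.65, 6.8], 'force': [0.27, 0.23, -0.13], 'grip_width': 0.1}
red 85 [239. 175.] [ 531.4 -126.4] ((531.4069213867188, -126.35385131835938), (4.397279739379883, 17.98650360107422), 9.57684326171875)
white 141 [237.  144.2] ((538.06689453125, -165.47698974609375), (3.7195725440979004, 26.12387466430664), 9.603476524353027)
white 37 [253.7 298.7] ((492.99456787109375, 1.1563022136688232), (18.043855667114258, 2.9026079177856445), 9.743054389953613)
{'time': 30.8, 'ee_pos': [518.24, -128.79, 224.31], 'eef_rot': [[0.17, -0.98, 0.0], [-0.98, -0.17, 0.0], [-0.0, -0.0, -1.0]], 'qpos': [3.3, 13.05, -12.12, -0.29, -64.65, 6.81], 'force': [0.85, 0.52, -0.14], 'grip_width': 0.35}
top0 red [(174, [142.9, 171.0], [497.0, 455.0]), (83, [196.4, 187.9], [441.0, 262.0])]
top0 blue [(91, [201.1, 143.3], [635.0, 267.0]), (241, [318.8, 168.3], [548.0, -187.0]), (43, [256.3, 168.8], [540.0, 52.0])]
t16 red [(175, [142.9, 171.0], [497.0, 455.0])]
t16 blue [(92, [201.1, 143.4], [634.0, 267.0]), (82, [316.9, 172.7], [531.0, -179.0])]
```

```bash
python3 look.py s16 side; python3 - <<'E'
from h import *
f=dict(np.load("pics/s16.npz")); b,l=blobs(mask(f["frame"],"red"),15)
for i,a,c in b:
    o,d=ray(f,c); k=(532-o[0])/d[0,0] if abs(d[0,0])>.05 else 0
    p=plane(f,c,155)[0]; print(a,c.round(1),p.round(0),cv2.boundingRect((l==i).astype(np.uint8)))
T=np.linalg.inv(f["extrinsics"]); q=T@[531.5,2,155,1]; q=f["camera_matrix"]@q[:3]; print("expected",q[:2]/q[2])
E
```

```text
{'time': 30.85, 'ee_pos': [518.35, -129.37, 224.21], 'eef_rot': [[0.17, -0.99, 0.0], [-0.99, -0.17, 0.0], [-0.0, -0.0, -1.0]], 'qpos': [3.24, 13.09, -12.09, -0.29, -64.65, 6.8], 'force': [-0.33, -0.46, -0.11], 'grip_width': 0.72}
471 [261.8  39.5] [ 622. 2209.  155.] (244, 32, 33, 18)
57 [263.2 149.1] [504. 296. 155.] (258, 146, 12, 7)
69 [272.1 188.5] [514.   6. 155.] (269, 182, 8, 14)
36 [282.4 189.9] [546.  -5. 155.] (281, 184, 4, 11)
128 [317.  299.3] [ 575. -479.  155.] (311, 294, 13, 12)
expected [277.68599604 188.96449186]
```

The side view finds the red crown at about (277,189), right where a hung carrier should appear, split in two by the cheek in front. I'll hand the job in.

```bash
python3 -c "
from plant import order
print(order.close_job())"
```

```text
the job is handed in; nothing more can be done
None
```

I stood the red carrier on its legs and let go, regrasped it across its top and hung it astride the bar, set the dial to the red mark, pressed the start button fully down, and handed the job in at about 31 s; I viewed 11 pictures, one over the limit of 10.

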